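Count in the boxed lamps

ROBOT

A 7-joint arm with a two-finger parallel gripper is mounted at the origin on the work surface. World frame = base frame: x ahead of the robot, y to its left, z up, the work surface at z = 0. Lengths are in m, angles in rad, forces in N, time in s.
With the tool pointing down it reaches from about 0.425 to 0.875 m from the base axis. Payload 9.9 kg.
Tool frame: the origin (TCP) lies midway between the tips of the shut fingers; the grasp point (between the pads) lies 19 mm behind it (env.pinch_z is the distance from the TCP to the grasp point, in m); z points along the fingers, y is the direction in which the jaws open and shut (so a half turn about z gives the same grasp; the last joint's range is limited). The gripper opens to 85 mm and grips with 20 to 120 N. Pads are 22 mm wide; open, the fingers measure 114 mm over their backs; the gripper's body (76 mm by 85 mm) begins 54 mm behind the grasp point. The pads swing forward as they close: fully open they stand 13 mm farther back than shut.
Start: joints at [1.248, 0.576, 0.025, 1.437, -0.015, 1.129, -0.057], TCP at [0.16, -0.656, 0.231] pointing down, gripper open.
Joint ranges: [-2.76, 2.76], [-0.34, 2.15], [-1.52, 1.57], [0.19, 2.46], [-1.09, 4.23], [0.17, 1.99], [-2.82, 2.82]. Speed limits (rad/s): [2.22, 2.22, 3.01, 3.01, 3.14, 3.14, 3.14].

INTERFACE

Orientations are given as a rotation vector (axis times angle).
In Python, from workcell import env gives the robot as it stands. The module is installed in compiled form; this text tells all that it offers.
- The arm moves only by the tool servo_tool, never from a script. Its argument "increments" is one flat list of numbers, 5 for each row, row after row: the opening, from 0 (shut) to 1 (fully open), then the shift along the tool's x, y, z in cm, then the turn about the tool's z in degrees. A call has exactly 10 rows; each row is the pose to reach, as a shift and turn from the pose commanded when the call began, along the tool's axes at that moment; what a row does not reach only later rows make up. A row lasts 1/10 s, in which the tool goes at most 50 mm and 8.59 degrees, less where a joint would pass 70% of its speed; a pose out of reach is approached as far as the arm can. A call with a gripper value outside its range is refused whole. The fingers move at their own pace and stop on an object; the grip force is fixed at half the most. Time passes only in rows, so rows that repeat a pose let the fingers close, or fill a call up. It gives the time, the measured TCP pose, the force and the opening at its end, in the units of the state.
- env.observe(): the state, without advancing time (a new reading comes with each control period).
- env.grab_frame(name): name is "scene" or "top" or "wrist"; returns a dict with "pixels" (400x640x3 uint8, blue, green, red), "range_z" (400x640 float32, m along the optical axis (not along the pixel's ray), 0 where there is no reading), "fx", "fy", "cx", "cy" (pixels), "R" (3x3) and "t" (3): a world point X has camera coordinates R X + t; the wrist camera has in their place "tool_from_camera" (4x4, takes a point from camera to tool coordinates, whose origin is the TCP and whose axes are the flange's). Camera axes: x right, y down, z forward; pixel columns grow to the right and rows downward; lengths in m; the calibration is good to about 2 mm. A picture is of the moment at which its call begins: read the wrist's pose just before it.
- env.job_done(): hands the job in, once; it reports no verdict.
The state is a dict: "time_s": time; "joints": joint angles; "dq": joint speeds; "joint_efforts": joint torques, N m; "tool_pos": TCP position; "eef_rot": TCP orientation; "force": force on the tool from outside, world axes, zero at the start; "wrist_torque": the same for the moment, N m; "grip_width": opening from 0.0 (shut) to 1.0 (fully open).
Only numpy, scipy, OpenCV 4.12 (cv2) and the standard library are available. Lean on these libraries where they do the work, as an engineer would, in place of code of your own. Each camera call takes 0.05 s, during which the arm holds its last target. There are 200 camera calls.

TASK

Count in the two or three boxed lamps lying on the desk. Each carton has the lamp's heavy foot hidden in one end: lift it to feel which end hangs down, then stand it upright, heavy end down, wholly on the oak riser, and give the tally counter one full swing of its lever (to the stop, then let it spring back) for every carton there is, no more and no fewer, so that the dial shows their number. Leave the mug, the stone bird and the bell where they are.

Things in the scene. Friction and masses are not known exactly. Their poses are not given: they have to be found in the camera images.
- box_a_c (a point): a plain brown lamp carton, 160 mm long, 50 x 50 mm section, rigid, 0.45 to 0.6 kg; its ends look alike, but a weighted foot hidden in one puts the centre of mass 43 mm off the middle (which end differs from carton to carton, unmarked). The point is its centre; x runs along the length (either way round), y and z across. Lies on the desk at the start; None if absent
- box_b_c (a point): a plain brown lamp carton, 160 mm long, 50 x 50 mm section, rigid, 0.45 to 0.6 kg; its ends look alike, but a weighted foot hidden in one puts the centre of mass 43 mm off the middle (which end differs from carton to carton, unmarked). The point is its centre; x runs along the length (either way round), y and z across. Lies on the desk at the start; None if absent
- box_c_c (a point): a plain brown lamp carton, 160 mm long, 50 x 50 mm section, rigid, 0.45 to 0.6 kg; its ends look alike, but a weighted foot hidden in one puts the centre of mass 43 mm off the middle (which end differs from carton to carton, unmarked). The point is its centre; x runs along the length (either way round), y and z across. Lies on the desk at the start; None if absent
- box_d_c (a point): a plain brown lamp carton, 160 mm long, 50 x 50 mm section, rigid, 0.45 to 0.6 kg; its ends look alike, but a weighted foot hidden in one puts the centre of mass 43 mm off the middle (which end differs from carton to carton, unmarked). The point is its centre; x runs along the length (either way round), y and z across. Lies on the desk at the start; None if absent
- riser_top (a point): a low fixed light-oak riser, 130 mm deep (its x) and 390 mm long (its y), top 30 mm above the desk; the point is the centre of its top face, z up
- counter_pivot (a point): the desk tally counter, fixed to the desk: a round dark base (112 mm diameter, 8 mm thick), a grey housing of 88 mm diameter and above it a white dial (72 mm diameter, top 56 mm above the desk) with one long black hand and ten ticks. The point is on the vertical axis about which dial and advance lever turn, 70 mm above the desk; z up
- lever_post (a point): the upright black finger post at the end of the counter's thin steel advance lever: 16 mm diameter, from 38 to 84 mm above the desk, 92 mm from the pivot axis; the point is in its middle, 64 mm up. The space beside it is free above the lever's arm (arm's top 46 mm above the desk). It can be pushed or gripped from above
- lever (a joint): the advance lever's angle about the pivot axis: 0 at rest, growing counter-clockwise seen from above to a hard stop at 0.78 rad; a spring pulls it back to 0 (about 1.2 N at the post at rest, about 3.6 N at the stop, plus about 1 N while it drives the dial)
- count (a joint): the dial's angle, 0 at the start, growing counter-clockwise: each swing of the lever to its stop drives the dial on by one tick, 0.628 rad, through a ratchet; the return leaves the dial where it is. An unfinished swing turns it only part of a tick (a full swing afterwards completes that tick). It cannot be turned back
- mug: white mug standing on the desk, a bystander, 80 mm diameter, 90 mm tall, origin at the centre of its underside
- bird: grey stone bird, a bystander, 85 mm tall, origin at the centre of its underside
- bell: brass hand bell, a bystander, 96 mm tall, origin at the centre of its underside
Not all that is in view belongs to the job. Leave any green look-alike of the part that bears box_b_c alone.

How it is judged:
By the outcome, as a careful person would: the job done as asked, in the order asked, and still so for the second after the job is handed in, with the robot touching nothing.
Of box_a, box_b, box_c, box_d only 2 to 3 are there at a start; the rules pass over those that are not, and their reading is None.
At some moment in a run one of box_a, box_b, box_c, box_d may be knocked a few centimetres aside while the robot is not near it.
Once in a run the grip may slacken for a moment while it holds something.
It also fails if it takes over 210 s, if anything falls off the work surface, if the arm or the gripper's body presses on something with over 40 N, if the wrist force passes 120 N, or if a joint passes its speed limit or range.

## Working session

There is one attempt and no reset: what is moved stays moved. The work goes in short steps, Python scripts to look and compute and a tool call to move; the robot and the scene stay as the last step left them, time stands still between calls to the robot, and variables do not carry over. Pictures are saved under pics/ and viewed, about 12 in all and at most 16, crops included, and the job is handed in when it is done.

Besides the shell and the picture viewer there is one more tool, called after "Request:" as name(argument=value, ...), one argument or row to a line, values as JSON. servo_tool: Moves the arm, as the interface text tells. Its arguments: {"type":"object","properties":{"increments":{"type":"array","items":{"type":"number"}}},"required":["increments"]}

```bash
mkdir -p pics; cat > h.py <<'E'
import numpy as np, cv2
from scipy.spatial.transform import Rotation as Ro
from workcell import env
def cloud(f,st=None):
    z=f["range_z"]; v,u=np.mgrid[0:400,0:640]
    P=np.stack([(u-f["cx"])/f["fx"]*z,(v-f["cy"])/f["fy"]*z,z],-1)
    if "R" in f: W=(P-f["t"])@np.array(f["R"])
    else:
        T=np.array(f["tool_from_camera"]); R=Ro.from_rotvec(st["eef_rot"]).as_matrix()
        W=(P@T[:3,:3].T+T[:3,3])@R.T+st["tool_pos"]
    W[z==0]=np.nan
    return W
E
python3 - <<'E'
from h import *
s=env.observe(); print(s)
for n in ["top","scene"]:
    f=env.grab_frame(n); cv2.imwrite(f"pics/{n}0.png",f["pixels"]); np.savez(f"{n}0.npz",p=f["pixels"],W=cloud(f))
    print(n,f["fx"],f["R"],f["t"])
E
```

```text
{'time_s': 0.0, 'joints': array([ 1.24819256,  0.57649616,  0.02481165,  1.43790732, -0.01503551,
        1.12901642, -0.05651677]), 'dq': array([-1.59428782e-03,  6.16533069e-04, -2.87471188e-04, -1.33471009e-03,
       -2.74711559e-04,  5.49869028e-06, -1.04987357e-03]), 'joint_efforts': array([-1.03284965e-03, -7.65742564e+01,  2.24964224e+00, -2.85964555e+01,
        1.52111967e-02,  1.28103953e-02,  3.23423728e-05]), 'tool_pos': array([ 0.15959118, -0.65539004,  0.23046633]), 'eef_rot': array([-3.11760290e+00, -3.74073213e-01,  3.62316712e-04]), 'force': array([-1.26363719,  0.29589413, -0.47165306]), 'wrist_torque': array([ 0.00373544, -0.02576532, -0.01511008]), 'grip_width': 0.9983500128194871}
top 416.2288919162225 [[ 0.00334047 -0.99980588  0.0194178 ]
 [-0.98728831 -0.00638301 -0.1588114 ]
 [ 0.15890451 -0.01864046 -0.98711797]] [0.03470411 0.59596879 1.57040789]
scene 433.28605043998414 [[-0.41618731  0.90904331  0.02069755]
 [ 0.61872128  0.29980265 -0.72615587]
 [-0.66631231 -0.28941084 -0.6872185 ]] [ 0.20038174 -0.32976428  1.77945089]
```

```bash
echo
```

```text
(no output)
```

View pics/top0.png

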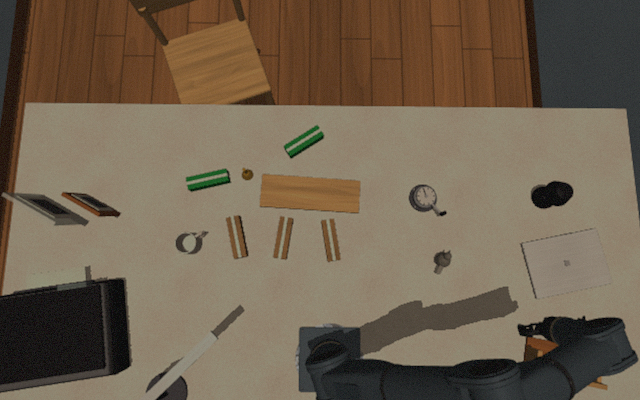

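View pics/scene0.png

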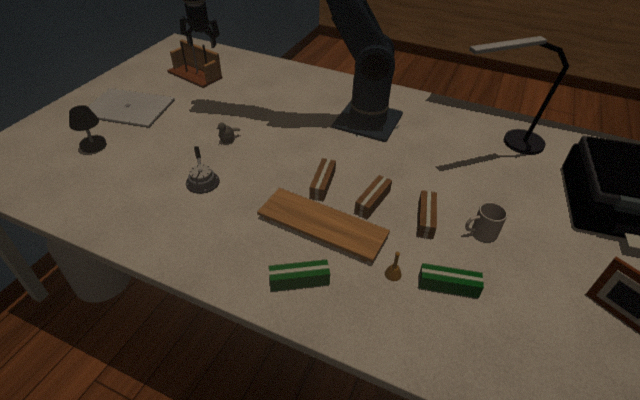

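The top view shows three brown cartons at (236,237), (284,238) and (331,240). The green look-alikes are at (208,180) and (304,141). The riser is at (310,194), the counter at (424,198) with its post at (443,213), the mug at (190,242), the bell at (247,174) and the bird at (443,262). The three brown ones fit the description, because they are plain brown and the green ones are excluded.

```bash
python3 - <<'E'
from h import *
d=np.load("top0.npz");W=d["W"];p=d["p"]
def rect(m,name,amin=30):
    n,l,st,c=cv2.connectedComponentsWithStats(m.astype(np.uint8))
    for i in range(1,n):
        if st[i,4]<amin: continue
        Q=W[l==i]; r=cv2.minAreaRect((Q[:,:2]*1000).astype(np.float32))
        print(name,c[i].round(),st[i,4],"ctr",np.round(r[0],1),"size",np.round(r[1],1),"ang",round(r[2],1),"z",np.nanmedian(Q[:,2]).round(4))
z=W[...,2]; roi=np.zeros(z.shape,bool); roi[110:290,160:480]=1
rect(roi&(z>.042)&(z<.06),"h50")
rect(roi&(z>.02)&(z<.038),"h30",300)
rect(roi&(z>.06),"tall",10)
i=np.zeros(z.shape,bool); i[200:222,430:452]=1
Q=W[i&(z>.07)]; print("post",Q.mean(0) if len(Q) else None,len(Q)); 
s=cv2.resize(p[110:290,160:480],None,fx=2.5,fy=2.5,interpolation=cv2.INTER_CUBIC); cv2.imwrite("pics/crop0.png",s)
E
```

```text
h50 [304. 140.] 504 ctr [838.1  98.5] size [ 51.7 160.7] ang 33.5 z 0.0507
h50 [207. 178.] 537 ctr [678.7 473. ] size [ 53.7 160.5] ang 13.4 z 0.0502
h50 [427. 197.] 287 ctr [ 602.6 -403.3] size [128.1  73.4] ang 59.2 z 0.0535
h50 [236. 236.] 546 ctr [455.  353.2] size [160.1  50.4] ang 13.0 z 0.0505
h50 [283. 237.] 553 ctr [451.9 174.8] size [ 50.  159.3] ang 81.3 z 0.0512
h50 [331. 239.] 538 ctr [444.1  -8.2] size [160.1  50.2] ang 9.4 z 0.0514
h50 [182. 241.] 30 ctr [433.8 555.2] size [28.3 70.5] ang 76.8 z 0.0523
h50 [442. 260.] 88 ctr [ 367.7 -435.3] size [50.2 47. ] ang 23.8 z 0.052
h30 [310. 193.] 3136 ctr [628.1  72.2] size [389.9 130.9] ang 86.5 z 0.0309
tall [244. 170.] 14 ctr [705.2 324.8] size [8.6 8.1] ang 82.8 z 0.0927
tall [444. 212.] 23 ctr [ 547.3 -437. ] size [14.6 15.8] ang 84.2 z 0.0814
tall [188. 241.] 178 ctr [429.5 520.4] size [ 75.3 104.3] ang 5.4 z 0.0824
tall [447. 257.] 76 ctr [ 382.3 -446.8] size [29.7 54.9] ang 75.8 z 0.0762
post [ 0.54583066 -0.4374042   0.08133459] 21
```

View pics/crop0.png

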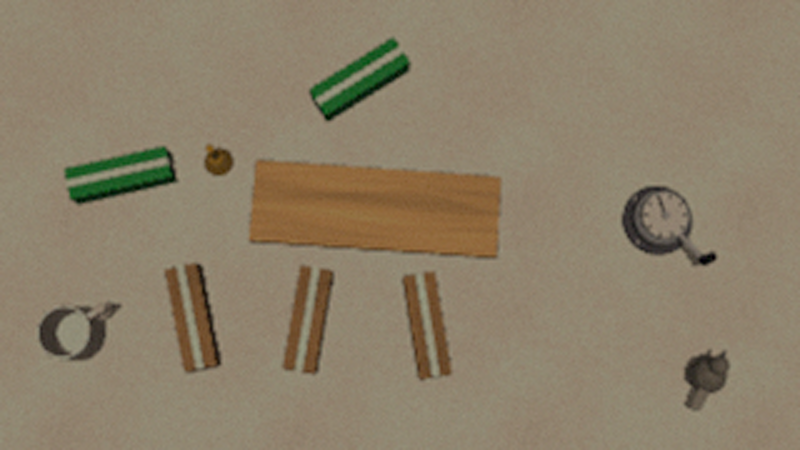

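Crop check: the brown cartons are at crop px (192,317), (308,320) and (427,325), and the green decoys at (120,174) and (360,79). So there are three cartons to count.

```bash
cat >> h.py <<'E'
def goto(wps,st=None,yaw0=None):
    "wps: (x,y,z,jawdeg or None); prints tool-frame cm/deg per call, chained"
    st=st or env.observe(); R=Ro.from_rotvec(st["eef_rot"]).as_matrix(); p=np.array(st["tool_pos"])
    print("t",round(st["time_s"],2),"tcp",p.round(4),"jaw",round(np.degrees(np.arctan2(R[1,1],R[0,1])),1),"toolx",R[:2,0].round(2),"tiltz",R[:,2].round(3),"j7",st["joints"][6].round(2),"F",st["force"].round(2),"T",st["wrist_torque"].round(3),"g",round(st["grip_width"],3))
    for x,y,z,j in wps:
        cur=np.degrees(np.arctan2(R[1,1],R[0,1])); d=0 if j is None else (j-cur+90)%180-90
        q=np.array([x,y,z]); print((x,y,z,j),"-> cm",(R.T@(q-p)*100).round(1),"turn",round(-d,1))
        p=q; R=Ro.from_euler("z",d,degrees=True).as_matrix()@R
E
python3 - <<'E'
from h import *
goto([(.50,-.30,.23,None),(.55,.12,.23,None),(.455,.353,.13,103),(.455,.353,.004,103)])
E
```

```text
t 0.1 tcp [ 0.1596 -0.6555  0.2305] jaw -76.3 toolx [0.97 0.24] tiltz [-0.     0.001 -1.   ] j7 -0.06 F [-0.21 -0.54  0.12] T [-0.002  0.016 -0.006] g 1.0
(0.5, -0.3, 0.23, None) -> cm [ 41.5 -26.5   0.1] turn 0
(0.55, 0.12, 0.23, None) -> cm [ 14.8 -39.6   0.1] turn 0
(0.455, 0.353, 0.13, 103) -> cm [ -3.7 -24.9  10. ] turn 0.7
(0.455, 0.353, 0.004, 103) -> cm [ 0.   0.  12.6] turn -0.0
```

Request:
servo_tool(
  increments=[1, 41.5, -26.5, 0, 0, 1, 41.5, -26.5, 0, 0, 1, 41.5, -26.5, 0, 0, 1, 41.5, -26.5, 0, 0, 1, 41.5, -26.5, 0, 0, 1, 41.5, -26.5, 0, 0, 1, 41.5, -26.5, 0, 0, 1, 41.5, -26.5, 0, 0, 1, 41.5, -26.5, 0, 0, 1, 41.5, -26.5, 0, 0],
)

```text
time_s: 1.1
tool_pos: [0.5018, -0.2976, 0.2311]
eef_rot: [-3.118, -0.377, -0.0]
force: [1.5, -0.5, 0.3]
grip_width: 1.002
```

Request:
servo_tool(
  increments=[1, 14.8, -39.6, 0, 0, 1, 14.8, -39.6, 0, 0, 1, 14.8, -39.6, 0, 0, 1, 14.8, -39.6, 0, 0, 1, 14.8, -39.6, 0, 0, 1, 14.8, -39.6, 0, 0, 1, 14.8, -39.6, 0, 0, 1, 14.8, -39.6, 0, 0, 1, 14.8, -39.6, 0, 0, 1, 14.8, -39.6, 0, 0],
)

```text
time_s: 2.1
tool_pos: [0.5499, 0.1246, 0.2309]
eef_rot: [-3.116, -0.384, 0.001]
force: [0.6, -0.3, -0.0]
grip_width: 0.997
```

Request:
servo_tool(
  increments=[1, -3.7, -24.9, 10, 0.7, 1, -3.7, -24.9, 10, 0.7, 1, -3.7, -24.9, 10, 0.7, 1, -3.7, -24.9, 10, 0.7, 1, -3.7, -24.9, 10, 0.7, 1, -3.7, -24.9, 10, 0.7, 1, -3.7, -24.9, 10, 0.7, 1, -3.7, -24.9, 10, 0.7, 1, -3.7, -24.9, 10, 0.7, 1, -3.7, -24.9, 10, 0.7],
)

```text
time_s: 3.1
tool_pos: [0.4566, 0.3512, 0.1318]
eef_rot: [3.122, 0.351, 0.001]
force: [-0.4, -0.5, -0.2]
grip_width: 0.999
```

```bash
cat >> h.py <<'E'
def boxes(zlo=.042,zhi=.06,view="top",roi=(110,290,160,400)):
    "brown cartons: centre mm, size, long-axis deg"
    st=env.observe(); f=env.grab_frame(view); W=cloud(f,st); h=cv2.cvtColor(f["pixels"],cv2.COLOR_BGR2HSV)
    z=W[...,2]; m=(z>zlo)&(z<zhi); r=np.zeros_like(m); r[roi[0]:roi[1],roi[2]:roi[3]]=1; m&=r
    n,l,s,c=cv2.connectedComponentsWithStats(m.astype(np.uint8))
    for i in range(1,n):
        if s[i,4]<120: continue
        Q=W[l==i]; R=cv2.minAreaRect((Q[:,:2]*1000).astype(np.float32)); a=R[2] if R[1][0]>R[1][1] else R[2]+90
        g=np.median(h[l==i][:,0])
        print("green" if g>35 else "brown",c[i].round(),"ctr",np.round(R[0],1),"size",np.round(R[1],1),"ang",round((a+90)%180-90,1),"z",np.nanmedian(Q[:,2]).round(3))
    return f,W
E
python3 - <<'E'
from h import *
goto([(.455,.353,.004,103)])
f,W=boxes(view="wrist",roi=(0,400,0,640)); cv2.imwrite("pics/w1.png",f["pixels"])
boxes()
E
```

```text
t 3.1 tcp [0.4566 0.3512 0.1318] jaw -77.2 toolx [0.98 0.22] tiltz [ 0.001 -0.    -1.   ] j7 -2.19 F [-0.37 -0.45 -0.2 ] T [ 0.042 -0.002 -0.022] g 0.999
(0.455, 0.353, 0.004, 103) -> cm [-0.1 -0.2 12.8] turn -0.2
brown [304. 194.] ctr [454.2 358.6] size [160.9  50.3] ang 12.9 z 0.05
brown [ 52. 141.] ctr [464.9 531.5] size [43.9  7.4] ang 79.6 z 0.052
brown [127. 146.] ctr [472.2 478.8] size [10.   6.6] ang 31.6 z 0.054
brown [557. 240.] ctr [462.9 178.9] size [ 51.9 139. ] ang -8.8 z 0.05
brown [ 90. 199.] ctr [422.3 503.7] size [11.3 53.7] ang -9.6 z 0.052
brown [ 18. 230.] ctr [397.2 548.8] size [41.3  8.4] ang 70.0 z 0.05
green [304. 140.] ctr [838.1  98.7] size [ 52.3 160.5] ang -56.8 z 0.051
green [207. 178.] ctr [678.2 473.8] size [ 51.8 161.4] ang -75.9 z 0.05
brown [283. 237.] ctr [452.4 174.9] size [ 50. 160.] ang -8.9 z 0.051
brown [331. 239.] ctr [444.1  -8.2] size [158.9  50.3] ang 9.3 z 0.051
```

View pics/w1.png

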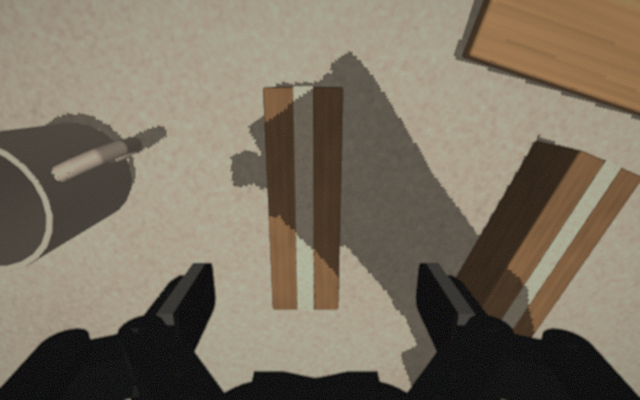

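The carton is centred between the jaws at (303,195). The mug is clear to the left and the next carton is clear to the right.

Request:
servo_tool(
  increments=[1, 0, -0.5, 4, 0, 1, 0, -0.5, 8, 0, 1, 0, -0.5, 11, 0, 1, 0, -0.5, 12.7, 0, 1, 0, -0.5, 12.7, 0, 0.3, 0, -0.5, 12.7, 0, 0.3, 0, -0.5, 12.7, 0, 0.3, 0, -0.5, 12.7, 0, 0.3, 0, -0.5, 12.7, 0, 0.3, 0, -0.5, 12.7, 0],
)

```text
time_s: 4.2
tool_pos: [0.4552, 0.3582, 0.0059]
eef_rot: [-3.12, -0.355, -0.004]
force: [-0.5, -0.5, 5.5]
grip_width: 0.58
```

Request:
servo_tool(
  increments=[0.3, 0, 0, 0, 0, 0.3, 0, 0, 0, 0, 0.3, 0, 0, -0.5, 0, 0.3, 0, 0, -1, 0, 0.3, 0, 0, -1.5, 0, 0.3, 0, 0, -2, 0, 0.3, 0, 0, -2, 0, 0.3, 0, 0, -2, 0, 0.3, 0, 0, -2, 0, 0.3, 0, 0, -2, 0],
)

```text
time_s: 5.2
tool_pos: [0.4542, 0.3575, 0.024]
eef_rot: [3.121, 0.355, -0.001]
force: [0.2, 0.3, -5.2]
grip_width: 0.579
```

```bash
python3 - <<'E'
from h import *
goto([])
f=env.grab_frame("wrist"); cv2.imwrite("pics/w2.png",f["pixels"])
f,W=boxes(.035,.11,roi=(110,290,215,400))
print(W[205:265:3,236].round(3))
E
```

```text
t 5.2 tcp [0.4542 0.3575 0.024 ] jaw -77.0 toolx [0.97 0.22] tiltz [-0. -0. -1.] j7 -2.23 F [ 0.17  0.32 -5.22] T [-0.04   0.188 -0.001] g 0.579
green [304. 140.] ctr [838.5  98.5] size [ 52.4 161.2] ang -56.1 z 0.05
green [221. 176.] ctr [690.6 420.7] size [54.2 55. ] ang -82.7 z 0.05
brown [283. 237.] ctr [452.  174.7] size [ 50.3 160.4] ang -8.7 z 0.051
brown [331. 239.] ctr [443.8  -8.3] size [159.4  50.2] ang 9.5 z 0.052
[[ 0.581  0.368 -0.003]
 [ 0.569  0.367 -0.003]
 [ 0.557  0.366  0.002]
 [ 0.545  0.366 -0.   ]
 [ 0.525  0.353  0.069]
 [ 0.514  0.353  0.067]
 [ 0.468  0.293  0.399]
 [ 0.449  0.273  0.504]
 [ 0.436  0.264  0.552]
 [ 0.425  0.256  0.597]
 [ 0.415  0.25   0.628]
 [ 0.406  0.246  0.652]
 [ 0.398  0.243  0.666]
 [ 0.39   0.241  0.675]
 [ 0.383  0.239  0.685]
 [ 0.376  0.236  0.698]
 [ 0.369  0.235  0.706]
 [ 0.362  0.233  0.716]
 [ 0.355  0.228  0.742]
 [ 0.348  0.226  0.751]]
```

View pics/w2.png

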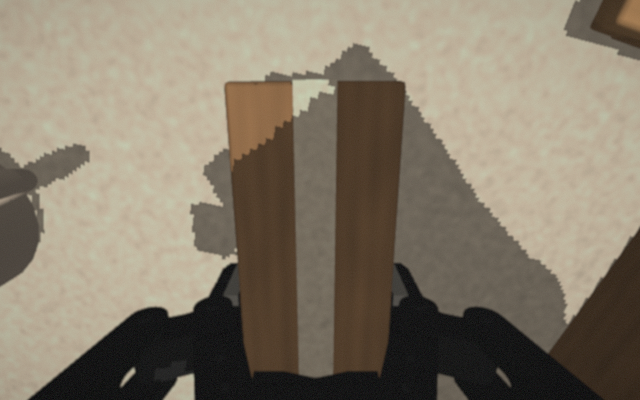

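Level lift: the wrist torque is +0.188 Nm about y with 5.2 N of weight, so the centre of mass is about 36 mm toward +x. The far end is heavy. I'll regrip at the near, light end and lift.

Request:
servo_tool(
  increments=[0.3, 0, 0, 0.7, 0, 0.3, 0, 0, 1.4, 0, 0.3, 0, 0, 1.9, 0, 1, 0, 0, 1.9, 0, 1, 0, 0, 1.9, 0, 1, 0, 0, 1.9, 0, 1, -2, 0, 1.9, 0, 1, -4, 0, 1.9, 0, 1, -6, 0, 1.9, 0, 1, -6, 0, 1.9, 0],
)

```text
time_s: 6.3
tool_pos: [0.3933, 0.3437, 0.0053]
eef_rot: [3.12, 0.358, -0.003]
force: [0.2, 0.2, 0.3]
grip_width: 1.005
```

Request:
servo_tool(
  increments=[0.3, 0, 0, 0, 0, 0.3, 0, 0, 0, 0, 0.3, 0, 0, 0, 0, 0.3, 0, 0, 0, 0, 0.3, 0, 0, 0, 0, 0.3, 0, 0, -1, 0, 0.3, 0, 0, -2, 0, 0.3, 0, 0, -3, 0, 0.3, 0, 0, -4, 0, 0.3, 0, 0, -5, 0],
)

```text
time_s: 7.3
tool_pos: [0.3958, 0.3441, 0.0563]
eef_rot: [-3.121, -0.355, 0.0]
force: [0.4, 0.3, -5.3]
grip_width: 0.576
```

```bash
python3 - <<'E'
from h import *
goto([])
st=env.observe(); f=env.grab_frame("wrist"); W=cloud(f,st); 
print(W[20:330:30,316].round(3))
E
```

```text
t 7.3 tcp [0.3958 0.3441 0.0563] jaw -77.0 toolx [0.97 0.22] tiltz [-0.  0. -1.] j7 -2.28 F [ 0.41  0.3  -5.29] T [-0.14   0.469  0.003] g 0.576
[[0.488 0.365 0.1  ]
 [0.481 0.364 0.1  ]
 [0.474 0.362 0.1  ]
 [0.466 0.36  0.1  ]
 [0.458 0.359 0.101]
 [0.45  0.357 0.099]
 [0.441 0.355 0.1  ]
 [0.432 0.352 0.101]
 [0.422 0.35  0.1  ]
 [0.411 0.348 0.1  ]
 [0.401 0.345 0.101]]
```

Still level at the light end: the lever arm is 0.09 m, so the far end is confirmed heavy, but the pads hold it rigidly. To upend it I'll press the heavy end against the riser's front face and swing the light end up in an arc, using the gap between the other two cartons.

```bash
python3 - <<'E'
from h import *
goto([(.396,.344,.13,None),(.426,.0885,.13,86.5),(.426,.0885,.008,86.5)])
E
```

```text
t 7.35 tcp [0.3964 0.3446 0.0577] jaw -77.0 toolx [0.97 0.22] tiltz [ 0.002  0.001 -1.   ] j7 -2.28 F [ 0.52  0.63 -5.19] T [-0.164  0.74   0.019] g 0.578
(0.396, 0.344, 0.13, None) -> cm [-0.   0.  -7.2] turn 0
(0.426, 0.0885, 0.13, 86.5) -> cm [-2.8 25.6 -0. ] turn 16.5
(0.426, 0.0885, 0.008, 86.5) -> cm [-0.   0.  12.2] turn -0.0
```

Request:
servo_tool(
  increments=[0.3, 0, 0, -2.5, 0, 0.3, 0, 0, -5, 0, 0.3, 0, 0, -7.2, 0, 0.3, -0.5, 4, -7.2, 3, 0.3, -1, 8, -7.2, 6, 0.3, -1.5, 12, -7.2, 9, 0.3, -2, 16, -7.2, 12, 0.3, -2.4, 20, -7.2, 15, 0.3, -2.8, 24, -7.2, 16.5, 0.3, -2.8, 25.6, -7.2, 16.5],
)

```text
time_s: 8.35
tool_pos: [0.4256, 0.0841, 0.1275]
eef_rot: [3.138, -0.105, -0.001]
force: [-0.3, -0.5, -5.0]
grip_width: 0.582
```

```bash
python3 - <<'E'
from h import *
goto([(.426,.0885,.13,86.5),(.426,.0885,.008,86.5)])
st=env.observe(); f=env.grab_frame("wrist"); W=cloud(f,st); cv2.imwrite("pics/w3.png",f["pixels"])
print(W[20:330:50,316].round(3))
boxes(roi=(200,290,210,400))
E
```

```text
t 8.35 tcp [0.4256 0.0841 0.1275] jaw -93.8 toolx [ 1.   -0.07] tiltz [-0.001 -0.002 -1.   ] j7 -1.99 F [-0.33 -0.48 -4.97] T [0.085 0.542 0.008] g 0.582
(0.426, 0.0885, 0.13, 86.5) -> cm [ 0.  -0.4 -0.2] turn -0.3
(0.426, 0.0885, 0.008, 86.5) -> cm [ 0.  -0.  12.2] turn -0.0
[[0.524 0.078 0.148]
 [0.509 0.079 0.151]
 [0.494 0.08  0.155]
 [0.478 0.081 0.159]
 [0.462 0.082 0.162]
 [0.446 0.083 0.168]
 [0.43  0.084 0.172]]
brown [282. 238.] ctr [452.3 175.3] size [ 50.2 159.9] ang -8.7 z 0.051
brown [332. 236.] ctr [444.9 -12.6] size [160.   47.4] ang 12.5 z 0.051
```

View pics/w3.png

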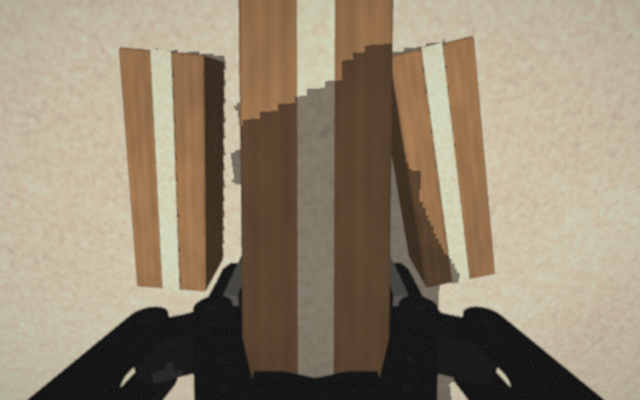

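The box has tilted about 14° heavy end down: the fast rise made it slip in the pads. I'll use upward jerks deliberately to swing it further.

Request:
servo_tool(
  increments=[0.3, 0, 0, -5, 0, 0.3, 0, 0, -10, 0, 0.3, 0, 0, -10, 0, 0.3, 0, 0, -15, 0, 0.3, 0, 0, -20, 0, 0.3, 0, 0, -20, 0, 0.3, 0, 0, -17, 0, 0.3, 0, 0, -14, 0, 0.3, 0, 0, -11, 0, 0.3, 0, 0, -8, 0],
)

```text
time_s: 9.45
tool_pos: [0.425, 0.0888, 0.205]
eef_rot: [3.14, -0.095, -0.002]
force: [-0.4, -0.3, -5.6]
grip_width: 0.579
```

```bash
python3 - <<'E'
from h import *
goto([(.426,.0885,.13,86.5),(.426,.0885,.008,86.5)])
st=env.observe(); f=env.grab_frame("wrist"); W=cloud(f,st)
print(W[0:330:50,316].round(3))
boxes(roi=(200,290,210,400))
E
```

```text
t 9.45 tcp [0.425  0.0888 0.205 ] jaw -93.5 toolx [ 1.   -0.06] tiltz [-0.001 -0.    -1.   ] j7 -1.97 F [-0.4  -0.26 -5.61] T [0.032 0.404 0.042] g 0.579
(0.426, 0.0885, 0.13, 86.5) -> cm [0.1 0.  7.5] turn 0.0
(0.426, 0.0885, 0.008, 86.5) -> cm [ 0.  -0.  12.2] turn -0.0
[[0.542 0.082 0.169]
 [0.519 0.083 0.185]
 [0.498 0.084 0.198]
 [  nan   nan   nan]
 [0.463 0.087 0.224]
 [0.448 0.087 0.235]
 [0.435 0.088 0.246]]
brown [281. 241.] ctr [451.7 175. ] size [ 50.3 159.9] ang -8.8 z 0.051
brown [332. 236.] ctr [444.4  -9.5] size [159.2  48.8] ang 10.1 z 0.051
```

About 36° now. Jerking again.

Request:
servo_tool(
  increments=[0.3, 0, 0, -5, 0, 0.3, 0, 0, -10, 0, 0.3, 0, 0, -10, 0, 0.3, 0, 0, -15, 0, 0.3, 0, 0, -20, 0, 0.3, 0, 0, -20, 0, 0.3, 0, 0, -16, 0, 0.3, 0, 0, -12, 0, 0.3, 0, 0, -8, 0, 0.3, 0, 0, -4, 0],
)

```text
time_s: 10.55
tool_pos: [0.4251, 0.0884, 0.2452]
eef_rot: [-3.14, 0.096, 0.001]
force: [2.0, 1.2, -6.0]
grip_width: 0.578
```

Request:
servo_tool(
  increments=[0.3, 0, 0, -5, 0, 0.3, 0, 0, -10, 0, 0.3, 0, 0, -10, 0, 0.3, 0, 0, -15, 0, 0.3, 0, 0, -15, 0, 0.3, 0, 0, -15, 0, 0.3, 0, 0, -11, 0, 0.3, 0, 0, -7, 0, 0.3, 0, 0, -3, 0, 0.3, 0, 0, 0, 0],
)

```text
time_s: 11.55
tool_pos: [0.4238, 0.0878, 0.2434]
eef_rot: [3.139, -0.096, -0.007]
force: [1.2, -0.1, -5.9]
grip_width: 0.581
```

```bash
cat >> h.py <<'E'
def tilt():
    st=env.observe(); f=env.grab_frame("wrist"); W=cloud(f,st)
    z=W[:,310:322].reshape(-1,3); p=st["tool_pos"]; R=Ro.from_rotvec(st["eef_rot"]).as_matrix()
    q=(z-p)@R; q=q[(~np.isnan(q[:,0]))&(np.abs(q[:,0])<.16)&(q[:,2]<.17)&(np.abs(q[:,1])<.03)]
    print("wrist pts tool x,z mm:",(q[::max(1,len(q)//8)][:,[0,2]]*1000).round().tolist())
    if len(q)>10:
        (vx,vy,_,_)=cv2.fitLine(q[:,[0,2]].astype(np.float32),cv2.DIST_HUBER,0,.01,.01).ravel(); print("tilt deg",np.degrees(np.arctan2(vy,vx)).round(1))
    return f
E
python3 - <<'E'
from h import *
goto([(.635,.192,.23,86.5)]); tilt()
E
```

```text
t 11.55 tcp [0.4238 0.0878 0.2434] jaw -93.5 toolx [ 1.   -0.06] tiltz [-0.004 -0.001 -1.   ] j7 -1.97 F [ 1.23 -0.06 -5.91] T [0.015 0.069 0.014] g 0.581
(0.635, 0.192, 0.23, 86.5) -> cm [ 20.4 -11.7   1.2] turn -0.0
wrist pts tool x,z mm: [[88.0, 83.0], [66.0, 49.0], [49.0, 21.0], [35.0, -1.0], [24.0, -19.0], [14.0, -33.0], [7.0, -46.0], [-13.0, -42.0], [11.0, -81.0]]
tilt deg 58.2
```

About 58°. I'll finish with forward and upward jerks toward the middle slot, using gentle stops.

Request:
servo_tool(
  increments=[0.3, 4, 0, -3, 0, 0.3, 8, 0, -6, 0, 0.3, 9.5, 0, -7, 0, 0.3, 10.3, 0, -6.5, 0, 0.3, 10.5, 0, -5, 0, 0.3, 14.5, 0, -8, 0, 0.3, 18.5, 0, -11, 0, 0.3, 20, 0, -12, 0, 0.3, 20.6, 0, -12, 0, 0.3, 20.6, 0, -12, 0],
)

```text
time_s: 12.6
tool_pos: [0.6308, 0.0759, 0.3647]
eef_rot: [3.139, -0.096, -0.006]
force: [-1.5, 0.6, -5.8]
grip_width: 0.578
```

```bash
python3 - <<'E'
from h import *
goto([(.628,.072,.23,86.5)]); f=tilt(); cv2.imwrite("pics/w4.png",f["pixels"])
f=env.grab_frame("scene"); cv2.imwrite("pics/s4.png",f["pixels"][60:300,150:500])
E
```

```text
t 12.6 tcp [0.6308 0.0759 0.3647] jaw -93.5 toolx [ 1.   -0.06] tiltz [-0.004 -0.001 -1.   ] j7 -1.83 F [-1.47  0.65 -5.8 ] T [-0.021  0.362 -0.04 ] g 0.578
(0.628, 0.072, 0.23, 86.5) -> cm [-0.2  0.4 13.5] turn -0.0
wrist pts tool x,z mm: [[56.0, 103.0], [41.0, 56.0], [30.0, 20.0], [23.0, -6.0], [17.0, -25.0], [11.0, -39.0], [4.0, -48.0], [-15.0, -43.0], [12.0, -82.0]]
tilt deg 73.1
```

View pics/s4.png

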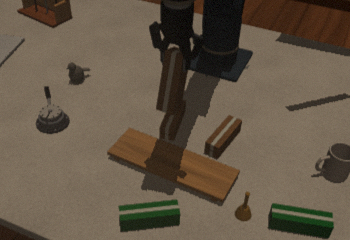

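Request:
servo_tool(
  increments=[0.3, -1.5, 0, 2, 0, 0.3, -4, 0, 4, 0, 0.3, -7, 0, 6, 0, 0.3, -9.5, 0, 8, 0, 0.3, -10, 0, 8, 0, 0.3, -5.5, 0, 6, 0, 0.3, -1, 0, 4, 0, 0.3, 1, 0, 3, 0, 0.3, 2, 0, 2.5, 0, 0.3, 2.2, 0, 2.5, 0],
)

```text
time_s: 13.7
tool_pos: [0.6543, 0.0743, 0.3423]
eef_rot: [-3.14, 0.097, -0.001]
force: [-0.6, 0.6, -4.9]
grip_width: 0.575
```

```bash
python3 - <<'E'
from h import *
goto([(.628,.072,.23,86.5)]); f=tilt()
E
```

```text
t 13.7 tcp [0.6543 0.0743 0.3423] jaw -93.5 toolx [ 1.   -0.06] tiltz [ 0.001  0.    -1.   ] j7 -1.82 F [-0.61  0.6  -4.9 ] T [ 0.042  0.274 -0.01 ] g 0.575
(0.628, 0.072, 0.23, 86.5) -> cm [-2.6  0.4 11.2] turn -0.0
wrist pts tool x,z mm: [[45.0, 106.0], [33.0, 55.0], [25.0, 18.0], [20.0, -9.0], [15.0, -29.0], [11.0, -43.0], [2.0, -48.0], [-15.0, -43.0], [12.0, -82.0]]
tilt deg 77.5
```

12° off vertical. That is good enough to set down, since it will rock flat on release. Lowering over the middle slot.

Request:
servo_tool(
  increments=[0.3, -1, 0, 1, 0, 0.3, -2.5, 0, 3.5, 0, 0.3, -4, 0.2, 6.5, 0, 0.3, -5.3, 0.4, 9.5, 0, 0.3, -5.7, 0.4, 12, 0, 0.3, -5.7, 0.4, 14, 0, 0.3, -5.7, 0.4, 15.5, 0, 0.3, -5.7, 0.4, 16.8, 0, 0.3, -5.7, 0.4, 17.6, 0, 0.3, -5.7, 0.4, 18, 0],
)

```text
time_s: 14.75
tool_pos: [0.596, 0.074, 0.1618]
eef_rot: [3.14, -0.096, -0.001]
force: [0.2, -0.2, -5.6]
grip_width: 0.579
```

Request:
servo_tool(
  increments=[0.3, 0, 0, 0.2, 0, 0.3, 0, 0, 0.4, 0, 0.3, 0, 0, 0.6, 0, 0.3, 0, 0, 0.8, 0, 0.3, 0, 0, 0.9, 0, 0.3, 0, 0, 1, 0, 0.3, 0, 0, 1, 0, 0.3, 0, 0, 1, 0, 0.3, 0, 0, 1, 0, 0.3, 0, 0, 1, 0],
)

```text
time_s: 15.75
tool_pos: [0.5966, 0.0739, 0.1524]
eef_rot: [-3.14, 0.096, -0.0]
force: [0.2, -0.0, -5.5]
grip_width: 0.579
```

```bash
python3 - <<'E'
from h import *
goto([(.597,.074,.23,86.5)]); f=tilt()
f=env.grab_frame("scene"); cv2.imwrite("pics/s5.png",cv2.resize(f["pixels"][60:300,200:450],None,fx=2.4,fy=2.4))
E
```

```text
t 15.75 tcp [0.5966 0.0739 0.1524] jaw -93.5 toolx [ 1.   -0.06] tiltz [ 0.  0. -1.] j7 -1.86 F [ 0.17 -0.05 -5.52] T [-0.045  0.032 -0.01 ] g 0.579
(0.597, 0.074, 0.23, 86.5) -> cm [ 0.  -0.  -7.8] turn -0.0
wrist pts tool x,z mm: [[143.0, 153.0], [108.0, 152.0], [72.0, 122.0], [40.0, 84.0], [26.0, 21.0], [18.0, -18.0], [12.0, -43.0], [-6.0, -45.0], [11.0, -81.0]]
tilt deg 63.3
```

View pics/s5.png

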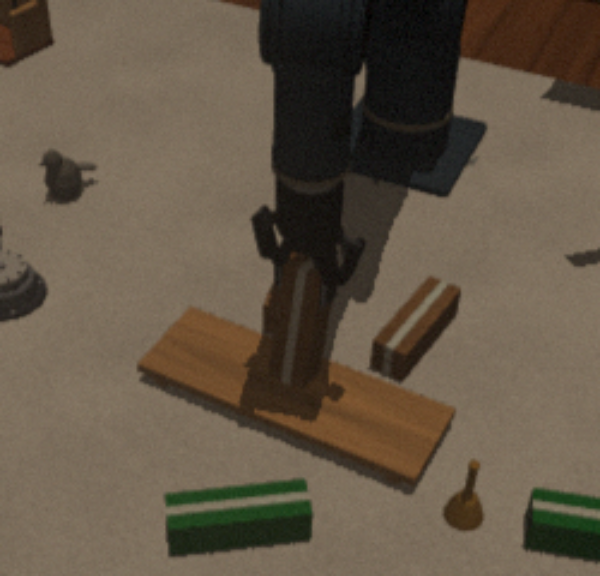

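It hangs over the riser, not yet touching (still 5.5 N). Lowering slowly to contact.

Request:
servo_tool(
  increments=[0.3, 0, 0, 0.1, 0, 0.3, 0, 0, 0.2, 0, 0.3, 0, 0, 0.3, 0, 0.3, 0, 0, 0.4, 0, 0.3, 0, 0, 0.5, 0, 0.3, 0, 0, 0.5, 0, 0.3, 0, 0, 0.5, 0, 0.3, 0, 0, 0.5, 0, 0.3, 0, 0, 0.5, 0, 0.3, 0, 0, 0.5, 0],
)

```text
time_s: 16.85
tool_pos: [0.5969, 0.0739, 0.1483]
eef_rot: [-3.14, 0.097, -0.002]
force: [-2.5, -0.5, 5.8]
grip_width: 0.572
```

Request:
servo_tool(
  increments=[0.3, 0, 0, -0.1, 0, 0.6, 0, 0, -0.1, 0, 0.65, 0, 0, -0.1, 0, 0.7, 0, 0, -0.1, 0, 0.8, 0, 0, -0.1, 0, 1, 0, 0, -0.1, 0, 1, 0, 0, -0.1, 0, 1, 0, 0, -0.1, 0, 1, 0, 0, -0.1, 0, 1, 0, 0, -0.1, 0],
)

```text
time_s: 17.85
tool_pos: [0.5966, 0.0739, 0.1483]
eef_rot: [-3.14, 0.096, -0.0]
force: [-0.6, -0.8, -0.1]
grip_width: 0.997
```

Request:
servo_tool(
  increments=[1, 0, 0, -3, 0, 1, 0, 0, -6, 0, 1, 0, 0, -10, 0, 1, 0, 0, -12, 0, 1, -3, 0, -13, 0, 1, -7, -4, -13, 0, 1, -10, -8, -13, 0, 1, -13, -10, -13, 0, 1, -13, -10, -13, 0, 1, -13, -10, -13, 0],
)

```text
time_s: 18.85
tool_pos: [0.4724, 0.1824, 0.2787]
eef_rot: [-3.14, 0.093, -0.001]
force: [0.2, -0.3, 0.3]
grip_width: 0.999
```

```bash
python3 - <<'E'
from h import *
goto([(.452,.175,.13,81.2),(.452,.175,.004,81.2)])
boxes(.15,.22,roi=(130,290,215,400)); boxes(roi=(200,290,210,400)); 
E
```

```text
t 18.85 tcp [0.4724 0.1824 0.2787] jaw -93.4 toolx [ 1.   -0.06] tiltz [ 0.001  0.    -1.   ] j7 -2.12 F [ 0.22 -0.29  0.25] T [ 0.013 -0.039 -0.086] g 0.999
(0.452, 0.175, 0.13, 81.2) -> cm [-2.   0.9 14.9] turn 5.4
(0.452, 0.175, 0.004, 81.2) -> cm [-0.   0.  12.6] turn -0.0
brown [311. 188.] ctr [617.3  68.2] size [49.9 50.6] ang -3.4 z 0.191
brown [331. 239.] ctr [444.1  -8.3] size [160.   50.5] ang 9.5 z 0.051
```

Carton 1 stands at (617, 68) mm, top 191 mm, flat and on the riser. Next, the left-middle carton.

Request:
servo_tool(
  increments=[1, -1, 0.4, 4, 3, 1, -2, 0.9, 8, 5.4, 1, -2, 0.9, 12, 5.4, 1, -2, 0.9, 14.9, 5.4, 1, -2, 0.9, 14.9, 5.4, 1, -2, 0.9, 14.9, 5.4, 1, -2, 0.9, 14.9, 5.4, 1, -2, 0.9, 14.9, 5.4, 1, -2, 0.9, 14.9, 5.4, 1, -2, 0.9, 14.9, 5.4],
)

```text
time_s: 19.95
tool_pos: [0.4528, 0.1741, 0.13]
eef_rot: [-3.131, 0.244, -0.002]
force: [-0.5, -0.4, 0.7]
grip_width: 0.999
```

```bash
python3 - <<'E'
from h import *
goto([(.452,.175,.004,81.2)])
boxes(view="wrist",roi=(0,400,150,450)); 
E
```

```text
t 19.95 tcp [0.4528 0.1741 0.13  ] jaw -98.9 toolx [ 0.99 -0.16] tiltz [ 0.001  0.001 -1.   ] j7 -2.23 F [-0.48 -0.45  0.67] T [-0.02  -0.     0.015] g 0.999
(0.452, 0.175, 0.004, 81.2) -> cm [-0.1 -0.1 12.6] turn -0.1
brown [307. 197.] ctr [451.6 180.1] size [ 50.2 160.8] ang -8.7 z 0.05
```

Request:
servo_tool(
  increments=[1, 0, -0.3, 4, 0, 1, 0, -0.3, 8, 0, 1, 0, -0.3, 11, 0, 1, 0, -0.3, 12.6, 0, 1, 0, -0.3, 12.6, 0, 0.3, 0, -0.3, 12.6, 0, 0.3, 0, -0.3, 12.6, 0, 0.3, 0, -0.3, 12.6, 0, 0.3, 0, -0.3, 12.6, 0, 0.3, 0, -0.3, 12.6, 0],
)

```text
time_s: 21.0
tool_pos: [0.4539, 0.1776, 0.0048]
eef_rot: [-3.13, 0.243, -0.004]
force: [0.0, 1.9, 6.0]
grip_width: 0.579
```

Request:
servo_tool(
  increments=[0.3, 0, 0, 0, 0, 0.3, 0, 0, 0, 0, 0.3, 0, 0, -0.5, 0, 0.3, 0, 0, -1, 0, 0.3, 0, 0, -1.5, 0, 0.3, 0, 0, -2, 0, 0.3, 0, 0, -2, 0, 0.3, 0, 0, -2, 0, 0.3, 0, 0, -2, 0, 0.3, 0, 0, -2, 0],
)

```text
time_s: 22.0
tool_pos: [0.4527, 0.1768, 0.0231]
eef_rot: [3.132, -0.244, -0.001]
force: [-0.0, -0.3, -5.8]
grip_width: 0.576
```

```bash
python3 - <<'E'
from h import *
goto([])
E
```

```text
t 22.0 tcp [0.4527 0.1768 0.0231] jaw -98.9 toolx [ 0.99 -0.16] tiltz [-0. -0. -1.] j7 -2.26 F [-0.03 -0.33 -5.84] T [ 0.033  0.276 -0.067] g 0.576
```

The torque is +0.276 Nm again, so the far end is heavy. Regripping at the near end and jerking as before.

Request:
servo_tool(
  increments=[0.3, 0, 0, 0.7, 0, 0.3, 0, 0, 1.4, 0, 0.3, 0, 0, 1.9, 0, 1, 0, 0, 1.9, 0, 1, 0, 0, 1.9, 0, 1, 0, 0, 1.9, 0, 1, -2, 0, 1.9, 0, 1, -4, 0, 1.9, 0, 1, -6, 0, 1.9, 0, 1, -6, 0, 1.9, 0],
)

```text
time_s: 23.0
tool_pos: [0.391, 0.1864, 0.0043]
eef_rot: [3.132, -0.241, -0.003]
force: [0.2, 0.4, 0.7]
grip_width: 1.003
```

Request:
servo_tool(
  increments=[0.3, 0, 0, 0, 0, 0.3, 0, 0, 0, 0, 0.3, 0, 0, 0, 0, 0.3, 0, 0, 0, 0, 0.3, 0, 0, 0, 0, 0.3, 0, 0, -1, 0, 0.3, 0, 0, -2, 0, 0.3, 0, 0, -3, 0, 0.3, 0, 0, -4, 0, 0.3, 0, 0, -5, 0],
)

```text
time_s: 24.0
tool_pos: [0.3936, 0.1862, 0.0553]
eef_rot: [-3.132, 0.244, -0.0]
force: [-0.4, 0.6, -5.4]
grip_width: 0.578
```

Request:
servo_tool(
  increments=[0.3, 0, 0, -5, 0, 0.3, 0, 0, -10, 0, 0.3, 0, 0, -10, 0, 0.3, 0, 0, -15, 0, 0.3, 0, 0, -20, 0, 0.3, 0, 0, -20, 0, 0.3, 0, 0, -18, 0, 0.3, 0, 0, -16, 0, 0.3, 0, 0, -14, 0, 0.3, 0, 0, -14, 0],
)

```text
time_s: 25.0
tool_pos: [0.3913, 0.1849, 0.1913]
eef_rot: [3.128, -0.244, -0.008]
force: [-1.2, 0.1, -5.2]
grip_width: 0.578
```

```bash
python3 - <<'E'
from h import *
goto([]);tilt()
E
```

```text
t 25.0 tcp [0.3913 0.1849 0.1913] jaw -98.9 toolx [ 0.99 -0.15] tiltz [-0.006 -0.003 -1.   ] j7 -2.3 F [-1.19  0.13 -5.21] T [ 0.099  0.508 -0.027] g 0.578
wrist pts tool x,z mm: [[113.0, 19.0], [93.0, 6.0], [74.0, -5.0], [56.0, -14.0], [40.0, -24.0], [24.0, -31.0], [10.0, -40.0], [-4.0, -48.0]]
tilt deg 30.2
```

Request:
servo_tool(
  increments=[0.3, 0, 0, -5, 0, 0.3, 0, 0, -10, 0, 0.3, 0, 0, -10, 0, 0.3, 0, 0, -15, 0, 0.3, 0, 0, -20, 0, 0.3, 0, 0, -20, 0, 0.3, 0, 0, -16, 0, 0.3, 0, 0, -12, 0, 0.3, 0, 0, -8, 0, 0.3, 0, 0, -4, 0],
)

```text
time_s: 26.05
tool_pos: [0.3928, 0.1857, 0.2321]
eef_rot: [3.132, -0.244, -0.0]
force: [0.5, 0.0, -6.2]
grip_width: 0.582
```

Request:
servo_tool(
  increments=[0.3, 0, 0, -5, 0, 0.3, 0, 0, -10, 0, 0.3, 0, 0, -10, 0, 0.3, 0, 0, -15, 0, 0.3, 0, 0, -15, 0, 0.3, 0, 0, -15, 0, 0.3, 0, 0, -11, -2, 0.3, 0, 0, -7, -4, 0.3, 0, 0, -3, -5.4, 0.3, 0, 0, 0, -5.4],
)

```text
time_s: 27.05
tool_pos: [0.3915, 0.1849, 0.2303]
eef_rot: [3.138, -0.095, -0.006]
force: [1.5, 0.4, -5.1]
grip_width: 0.575
```

Request:
servo_tool(
  increments=[0.3, 4, 0, -3, 0, 0.3, 8, 0, -6, 0, 0.3, 9.5, 0, -7, 0, 0.3, 10.3, 0, -6.5, 0, 0.3, 10.5, 0, -5, 0, 0.3, 14.5, 0, -8, 0, 0.3, 18.5, 0, -11, 0, 0.3, 20, 0, -12, 0, 0.3, 20.6, 0, -12, 0, 0.3, 20.6, 0, -12, 0],
)

```text
time_s: 28.05
tool_pos: [0.5981, 0.1735, 0.351]
eef_rot: [3.139, -0.096, -0.007]
force: [-0.2, -0.5, -5.2]
grip_width: 0.578
```

Request:
servo_tool(
  increments=[0.3, -1.5, 0, 2, 0, 0.3, -4, 0, 4, 0, 0.3, -7, 0, 6, 0, 0.3, -9.5, 0, 8, 0, 0.3, -10, 0, 8, 0, 0.3, -5.5, 0, 6, 0, 0.3, -1, 0, 4, 0, 0.3, 1, 0, 3, 0, 0.3, 2, 0, 2.5, 0, 0.3, 2.2, 0, 2.5, 0],
)

```text
time_s: 29.05
tool_pos: [0.6213, 0.1722, 0.3283]
eef_rot: [3.14, -0.097, -0.001]
force: [-1.9, -0.2, -5.3]
grip_width: 0.577
```

```bash
python3 - <<'E'
from h import *
goto([(.61,.193,.17,86.5),(.61,.193,.152,86.5)]);tilt()
E
```

```text
t 29.05 tcp [0.6213 0.1722 0.3283] jaw -93.5 toolx [ 1.   -0.06] tiltz [-0.001 -0.    -1.   ] j7 -1.97 F [-1.87 -0.23 -5.3 ] T [-0.046  0.264 -0.017] g 0.577
(0.61, 0.193, 0.17, 86.5) -> cm [-1.2 -2.  15.8] turn -0.0
(0.61, 0.193, 0.152, 86.5) -> cm [ 0.  -0.   1.8] turn -0.0
wrist pts tool x,z mm: [[44.0, 105.0], [33.0, 52.0], [25.0, 17.0], [20.0, -10.0], [15.0, -30.0], [12.0, -45.0], [1.0, -47.0], [-15.0, -44.0], [11.0, -82.0]]
tilt deg 77.0
```

Same result, about 12° off vertical. Lowering into the left slot.

Request:
servo_tool(
  increments=[0.3, -0.5, -0.5, 2, 0, 0.3, -1, -1.2, 5, 0, 0.3, -1.2, -1.8, 8, 0, 0.3, -1.2, -2, 11, 0, 0.3, -1.2, -2, 13, 0, 0.3, -1.2, -2, 14.5, 0, 0.3, -1.2, -2, 15.7, 0, 0.3, -1.2, -2, 16.5, 0, 0.3, -1.2, -2, 17, 0, 0.3, -1.2, -2, 17.1, 0],
)

```text
time_s: 30.1
tool_pos: [0.6102, 0.1929, 0.1581]
eef_rot: [3.14, -0.096, -0.001]
force: [-0.4, 0.2, -5.8]
grip_width: 0.574
```

Request:
servo_tool(
  increments=[0.3, 0, 0, 0.1, 0, 0.3, 0, 0, 0.3, 0, 0.3, 0, 0, 0.4, 0, 0.3, 0, 0, 0.5, 0, 0.3, 0, 0, 0.6, 0, 0.3, 0, 0, 0.7, 0, 0.3, 0, 0, 0.8, 0, 0.3, 0, 0, 0.9, 0, 0.3, 0, 0, 0.9, 0, 0.3, 0, 0, 0.9, 0],
)

```text
time_s: 31.1
tool_pos: [0.6104, 0.1929, 0.1493]
eef_rot: [3.14, -0.096, -0.0]
force: [0.3, -0.9, -6.3]
grip_width: 0.577
```

Request:
servo_tool(
  increments=[0.3, 0, 0, 0.1, 0, 0.3, 0, 0, 0.2, 0, 0.3, 0, 0, 0.3, 0, 0.3, 0, 0, 0.3, 0, 0.3, 0, 0, 0.3, 0, 0.3, 0, 0, 0.3, 0, 0.3, 0, 0, 0.3, 0, 0.3, 0, 0, 0.3, 0, 0.3, 0, 0, 0.3, 0, 0.3, 0, 0, 0.3, 0],
)

```text
time_s: 32.1
tool_pos: [0.6107, 0.193, 0.1468]
eef_rot: [-3.14, 0.097, -0.001]
force: [-1.8, -1.3, 5.2]
grip_width: 0.576
```

Contact. Releasing and retreating.

Request:
servo_tool(
  increments=[0.3, 0, 0, -0.1, 0, 0.6, 0, 0, -0.1, 0, 0.65, 0, 0, -0.1, 0, 0.7, 0, 0, -0.1, 0, 0.8, 0, 0, -0.1, 0, 1, 0, 0, -0.1, 0, 1, 0, 0, -0.1, 0, 1, 0, 0, -0.1, 0, 1, 0, 0, -0.1, 0, 1, 0, 0, -0.1, 0],
)

```text
time_s: 33.1
tool_pos: [0.6104, 0.1929, 0.1473]
eef_rot: [-3.14, 0.096, 0.0]
force: [-0.5, 0.6, -0.6]
grip_width: 1.003
```

Request:
servo_tool(
  increments=[1, 0, 0, -4, 0, 1, 0, 0, -8, 0, 1, 0, 0, -12, 0, 1, -3, 0, -13, 0, 1, -8, 3, -13, 0, 1, -12, 7, -13, 0, 1, -13, 11, -13, 0, 1, -13, 15, -13, 0, 1, -13, 18, -13, 0, 1, -13, 18, -13, 0],
)

```text
time_s: 34.1
tool_pos: [0.469, 0.0166, 0.2778]
eef_rot: [3.138, -0.107, 0.001]
force: [0.6, 0.2, 0.2]
grip_width: 0.995
```

```bash
python3 - <<'E'
from h import *
goto([(.445,-.006,.13,99.5),(.445,-.006,.004,99.5)])
boxes(.15,.22,roi=(130,290,215,400)); boxes(roi=(200,290,210,400));boxes(view="wrist",roi=(0,400,0,640)); 
E
```

```text
t 34.1 tcp [0.469  0.0166 0.2778] jaw -93.9 toolx [ 1.   -0.07] tiltz [ 0.001 -0.002 -1.   ] j7 -1.76 F [0.6  0.2  0.18] T [ 0.033  0.015 -0.016] g 0.995
(0.445, -0.006, 0.13, 99.5) -> cm [-2.3  2.4 14.8] turn -13.4
(0.445, -0.006, 0.004, 99.5) -> cm [-0.  -0.  12.6] turn -0.0
brown [278. 185.] ctr [629.9 186.7] size [49.8 50.8] ang -3.7 z 0.19
brown [311. 188.] ctr [617.2  69. ] size [49.7 49.6] ang 89.8 z 0.191
brown [147.  26.] ctr [611.1 183.5] size [28.7 60.3] ang -56.5 z 0.052
brown [264.  36.] ctr [600.6  63.6] size [30.7 63.5] ang -54.0 z 0.051
brown [338. 181.] ctr [444.2  -3.5] size [160.2  50.1] ang 9.5 z 0.05
```

Cartons 1 and 2 stand flat at (617, 69) and (630, 187). Third carton now.

Request:
servo_tool(
  increments=[1, -1, 1, 4, -6, 1, -2.3, 2.4, 8, -13.4, 1, -2.3, 2.4, 12, -13.4, 1, -2.3, 2.4, 15, -13.4, 1, -2.3, 2.4, 19, -13.4, 1, -2.3, 2.4, 22, -13.4, 1, -2.3, 2.4, 25, -13.4, 1, -2.3, 2.4, 27.3, -13.4, 1, -2.3, 2.4, 27.3, -13.4, 1, -2.3, 2.4, 27.3, -13.4],
)

```text
time_s: 35.25
tool_pos: [0.4452, -0.0003, 0.0043]
eef_rot: [-3.129, -0.273, 0.002]
force: [0.7, 0.5, 0.0]
grip_width: 1.004
```

Request:
servo_tool(
  increments=[0.3, 0, 0, 0, 0, 0.3, 0, 0, 0, 0, 0.3, 0, 0, 0, 0, 0.3, 0, 0, 0, 0, 0.3, 0, 0, 0, 0, 0.3, 0, 0, -0.5, 0, 0.3, 0, 0, -1, 0, 0.3, 0, 0, -1.5, 0, 0.3, 0, 0, -2, 0, 0.3, 0, 0, -2, 0],
)

```text
time_s: 36.25
tool_pos: [0.4455, -0.0013, 0.025]
eef_rot: [-3.13, -0.27, -0.002]
force: [0.0, -0.3, -6.0]
grip_width: 0.579
```

```bash
python3 - <<'E'
from h import *
goto([])
E
```

```text
t 36.25 tcp [ 0.4455 -0.0013  0.025 ] jaw -80.1 toolx [0.99 0.17] tiltz [ 0.001  0.    -1.   ] j7 -1.5 F [ 0.   -0.29 -5.99] T [ 0.101 -0.256 -0.045] g 0.579
```

Torque −0.256 Nm: this carton's near end is heavy. I'll grip its far end, lift, turn it half round in the air, then do the same jerks.

Request:
servo_tool(
  increments=[0.3, 0, 0, 0.7, 0, 0.3, 0, 0, 1.4, 0, 0.3, 0, 0, 2, 0, 1, 0, 0, 2, 0, 1, 0, 0, 2, 0, 1, 0, 0, 2, 0, 1, 2, 0, 2, 0, 1, 4, 0, 2, 0, 1, 6, 0, 2, 0, 1, 6, 0, 2, 0],
)

```text
time_s: 37.25
tool_pos: [0.5073, 0.0097, 0.0043]
eef_rot: [-3.13, -0.271, -0.005]
force: [-0.3, -0.0, 0.4]
grip_width: 0.995
```

Request:
servo_tool(
  increments=[0.3, 0, 0, 0, 0, 0.3, 0, 0, 0, 0, 0.3, 0, 0, 0, 0, 0.3, 0, 0, 0, 0, 0.3, 0, 0, 0, 0, 0.3, 0, 0, -1.5, 0, 0.3, 0, 0, -3.5, 0, 0.3, 0, 0, -5.5, 0, 0.3, 0, 0, -7.5, 0, 0.3, 0, 0, -9.5, 0],
)

```text
time_s: 38.25
tool_pos: [0.5041, 0.009, 0.0997]
eef_rot: [-3.13, -0.271, 0.0]
force: [0.3, 1.6, -6.0]
grip_width: 0.577
```

Request:
servo_tool(
  increments=[0.3, -0.6, 0.5, -1.5, -4, 0.3, -1.2, 1, -3, -10, 0.3, -1.8, 1.5, -5, -18, 0.3, -2.4, 2, -7, -26, 0.3, -3, 2.5, -9, -34, 0.3, -3.6, 3, -11, -42, 0.3, -4.2, 3.5, -12, -50, 0.3, -4.8, 4, -12, -58, 0.3, -5.4, 4.6, -12, -66, 0.3, -5.9, 5.1, -12, -74],
)

```text
time_s: 39.25
tool_pos: [0.454, -0.0517, 0.2188]
eef_rot: [-2.33, -2.105, 0.001]
force: [0.4, -0.9, -5.0]
grip_width: 0.579
```

```bash
python3 - <<'E'
from h import *
goto([(.455,-.055,.22,86.5)]);tilt()
E
```

```text
t 39.25 tcp [ 0.454  -0.0517  0.2188] jaw -5.8 toolx [0.1  0.99] tiltz [-0.001  0.    -1.   ] j7 -0.23 F [ 0.37 -0.91 -5.01] T [ 0.49  -0.052  0.044] g 0.579
(0.455, -0.055, 0.22, 86.5) -> cm [-0.3  0.1 -0.1] turn 87.7
wrist pts tool x,z mm: [[20.0, 4.0], [19.0, -18.0], [19.0, -35.0], [17.0, -46.0], [9.0, -46.0], [1.0, -46.0], [-9.0, -45.0], [-17.0, -46.0], [12.0, -82.0]]
tilt deg 76.4
```

Request:
servo_tool(
  increments=[0.3, 0, 0, 0, -8, 0.3, 0, 0, 0, -16, 0.3, 0, 0, 0, -24, 0.3, 0, 0, 0, -32, 0.3, 0, 0, 0, -40, 0.3, 0, 0, 0, -48, 0.3, 0, 0, 0, -56, 0.3, 0, 0, 0, -64, 0.3, 0, 0, 0, -72, 0.3, 0, 0, 0, -80],
)

```text
time_s: 40.3
tool_pos: [0.4541, -0.0513, 0.2186]
eef_rot: [-0.436, -3.109, 0.0]
force: [0.0, -0.2, -5.6]
grip_width: 0.577
```

Request:
servo_tool(
  increments=[0.3, 0, 0, 0, -6, 0.3, 0, 0, 0, -12.3, 0.3, 0, 0, -5, -12.3, 0.3, 0, 0, -10, -12.3, 0.3, 0, 0, -10, -12.3, 0.3, 0, 0, -15, -12.3, 0.3, 0, 0, -20, -12.3, 0.3, 0, 0, -20, -12.3, 0.3, 0, 0, -17, -12.3, 0.3, 0, 0, -14, -12.3],
)

```text
time_s: 41.3
tool_pos: [0.4544, -0.0515, 0.3573]
eef_rot: [-0.109, -3.139, 0.001]
force: [0.6, -0.8, -5.6]
grip_width: 0.577
```

Request:
servo_tool(
  increments=[0.3, 0, 0, 4, 0, 0.3, 0, 0, 8, 0, 0.3, 0, 0, 11, 0, 0.3, 0, 0, 12, 0, 0.3, 0, 0, 7, 0, 0.3, 0, 0, 2, 0, 0.3, 0, 0, 2, 0, 0.3, 0, 0, -3, 0, 0.3, 0, 0, -8, 0, 0.3, 0, 0, -8, 0],
)

```text
time_s: 42.3
tool_pos: [0.4571, -0.0506, 0.4444]
eef_rot: [0.106, 3.13, -0.001]
force: [1.3, 0.7, -5.8]
grip_width: 0.579
```

```bash
python3 - <<'E'
from h import *
goto([(.60,-.048,.22,86.5)])
f=env.grab_frame("scene"); W=cloud(f); cv2.imwrite("pics/s6.png",cv2.resize(f["pixels"][60:300,200:450],None,fx=2.4,fy=2.4))
E
```

```text
t 42.3 tcp [ 0.4571 -0.0506  0.4444] jaw 86.1 toolx [-1.    0.07] tiltz [ 0.009 -0.001 -1.   ] j7 1.38 F [ 1.25  0.71 -5.8 ] T [ 0.094  0.226 -0.024] g 0.579
(0.6, -0.048, 0.22, 86.5) -> cm [-14.    1.2  22.6] turn -0.4
```

View pics/s6.png

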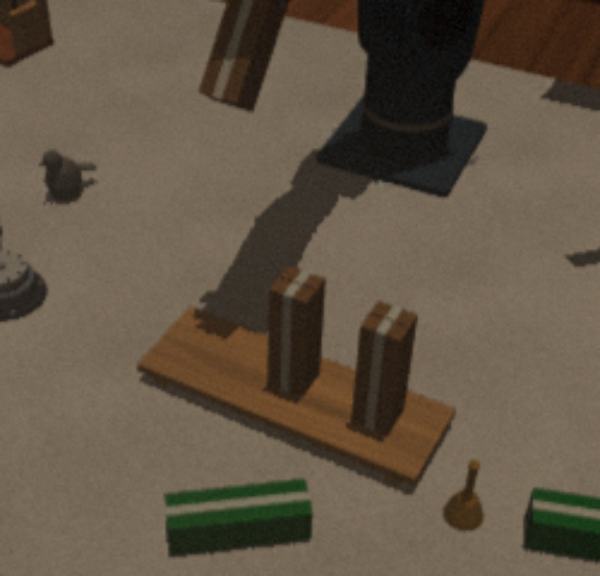

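Two cartons stand. The third hangs tilted, heavy end outward, at (240,50). Forward jerks next.

Request:
servo_tool(
  increments=[0.3, 0, 0, 3, 0, 0.3, 0, 0, 7, 0, 0.3, 0, 0, 10, 0, 0.3, 0, 0, 12, 0, 0.3, -4, 0, 9, 0, 0.3, -8, 0, 6, 0, 0.3, -9.5, 0, 5, 0, 0.3, -10.3, 0, 5, 0, 0.3, -10.5, 0, 7, 0, 0.3, -10.5, 0, 9, 0],
)

```text
time_s: 43.35
tool_pos: [0.5587, -0.0582, 0.3465]
eef_rot: [-0.104, -3.137, -0.0]
force: [-0.0, 0.3, -5.2]
grip_width: 0.574
```

Request:
servo_tool(
  increments=[0.3, -4, 0, -3, 0, 0.3, -8, 0, -6, 0, 0.3, -9.5, 0, -7, 0, 0.3, -8.5, 0, -5, 0, 0.3, -4.5, 0, -3, 0, 0.3, -1, 0, 0, 0, 0.3, -0.5, 0, 0, 0, 0.3, -5, 0, -2, 0, 0.3, -8, 0, -4, 0, 0.3, -9, 0, -4, 0],
)

```text
time_s: 44.35
tool_pos: [0.6514, -0.0645, 0.3888]
eef_rot: [0.106, 3.139, 0.0]
force: [-0.0, 0.4, -6.6]
grip_width: 0.578
```

```bash
python3 - <<'E'
from h import *
goto([(.60,-.048,.22,86.5)]); tilt()
f=env.grab_frame("scene"); W=cloud(f); np.save("W7.npy",W); cv2.imwrite("pics/s7.png",f["pixels"][:300,150:450])
E
```

```text
t 44.35 tcp [ 0.6514 -0.0645  0.3888] jaw 86.1 toolx [-1.    0.07] tiltz [ 0.001  0.    -1.   ] j7 1.26 F [-0.01  0.39 -6.65] T [0.035 0.123 0.054] g 0.578
(0.6, -0.048, 0.22, 86.5) -> cm [ 5.3  1.3 16.9] turn -0.4
wrist pts tool x,z mm: [[11.0, 113.0], [30.0, -5.0], [32.0, -37.0], [23.0, -37.0], [15.0, -40.0], [5.0, -41.0], [-4.0, -42.0], [-12.0, -45.0], [12.0, -83.0]]
tilt deg 81.2
```

View pics/s7.png

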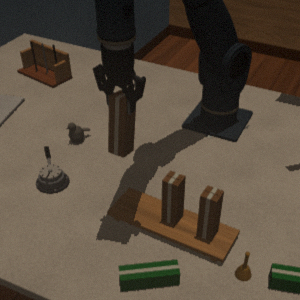

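About 9° off vertical. Lowering into the right slot.

Request:
servo_tool(
  increments=[0.3, 1, 0.4, 2, 0, 0.3, 2.5, 0.8, 5, 0, 0.3, 4, 1.2, 8, 0, 0.3, 5, 1.6, 11.5, 0, 0.3, 5.3, 1.6, 15, 0, 0.3, 5.3, 1.6, 18, 0, 0.3, 5.3, 1.6, 20.5, 0, 0.3, 5.3, 1.6, 22, 0, 0.3, 5.3, 1.6, 23, 0, 0.3, 5.3, 1.6, 23.2, 0],
)

```text
time_s: 45.45
tool_pos: [0.5958, -0.045, 0.1557]
eef_rot: [-0.104, -3.137, 0.0]
force: [0.3, 0.4, -5.0]
grip_width: 0.575
```

Request:
servo_tool(
  increments=[0.3, 0, 0, 0.1, 0, 0.3, 0, 0, 0.2, 0, 0.3, 0, 0, 0.3, 0, 0.3, 0, 0, 0.4, 0, 0.3, 0, 0, 0.5, 0, 0.3, 0, 0, 0.6, 0, 0.3, 0, 0, 0.7, 0, 0.3, 0, 0, 0.8, 0, 0.3, 0, 0, 0.8, 0, 0.3, 0, 0, 0.8, 0],
)

```text
time_s: 46.45
tool_pos: [0.5986, -0.0448, 0.1512]
eef_rot: [0.105, 3.137, -0.001]
force: [-2.8, -1.1, 12.3]
grip_width: 0.578
```

Request:
servo_tool(
  increments=[0.3, 0, 0, -0.3, 0, 0.6, 0, 0, -0.3, 0, 0.65, 0, 0, -0.3, 0, 0.7, 0, 0, -0.3, 0, 0.8, 0, 0, -0.3, 0, 1, 0, 0, -0.3, 0, 1, 0, 0, -0.3, 0, 1, 0, 0, -0.3, 0, 1, 0, 0, -0.3, 0, 1, 0, 0, -0.3, 0],
)

```text
time_s: 47.45
tool_pos: [0.5977, -0.0449, 0.1523]
eef_rot: [0.105, 3.14, 0.0]
force: [0.4, 0.6, -0.3]
grip_width: 0.999
```

Request:
servo_tool(
  increments=[1, 0, 0, -4, 0, 1, 0, 0, -8, 0, 1, 0, 0, -12, 0, 1, 3, 0, -13, 0, 1, 6, -4, -13, 0, 1, 9, -8, -13, 0, 1, 10, -12, -13, 0, 1, 10, -16, -13, 0, 1, 10, -20, -13, 0, 1, 10, -22, -13, 0],
)

```text
time_s: 48.45
tool_pos: [0.4821, -0.2619, 0.2821]
eef_rot: [-0.112, -3.139, 0.002]
force: [-0.2, -0.5, -0.4]
grip_width: 0.998
```

```bash
python3 - <<'E'
from h import *
goto([])
f,W=boxes(.15,.22,roi=(130,290,215,400))
z=W[...,2]
def cen(lo,hi,r):
    m=np.zeros(z.shape,bool); m[r[0]:r[1],r[2]:r[3]]=1; m&=(z>lo)&(z<hi); Q=W[m]
    c,rad=cv2.minEnclosingCircle((Q[:,:2]*1000).astype(np.float32)); print(lo,hi,len(Q),Q.mean(0).round(4),np.round(c,1),round(rad,1))
cen(.05,.062,(180,215,405,437)); cen(.003,.015,(175,222,400,450)); cen(.07,.09,(195,225,425,460))
cv2.imwrite("pics/c8.png",cv2.resize(f["pixels"][160:270,250:470],None,fx=3.6,fy=3.6))
E
```

```text
t 48.45 tcp [ 0.4821 -0.2619  0.2821] jaw 85.9 toolx [-1.    0.07] tiltz [-0.001 -0.001 -1.   ] j7 1.62 F [-0.22 -0.51 -0.36] T [ 0.011 -0.014  0.039] g 0.998
brown [278. 185.] ctr [629.4 187. ] size [50.5 50.7] ang -3.3 z 0.19
brown [311. 188.] ctr [616.9  68.5] size [49.8 50.1] ang -1.9 z 0.19
brown [344. 190.] ctr [611.4 -49.7] size [49.3 50.7] ang -3.4 z 0.191
0.05 0.062 91 [ 0.6258 -0.3627  0.0551] [ 626.5 -363.7] 32.9
0.003 0.015 405 [ 0.6483 -0.3616  0.0065] [ 618.7 -388.8] 129.3
0.07 0.09 0 [nan nan nan] [0. 0.] 0.0<stdin>:7: RuntimeWarning: Mean of empty slice.
  ret = um.true_divide(
```

View pics/c8.png

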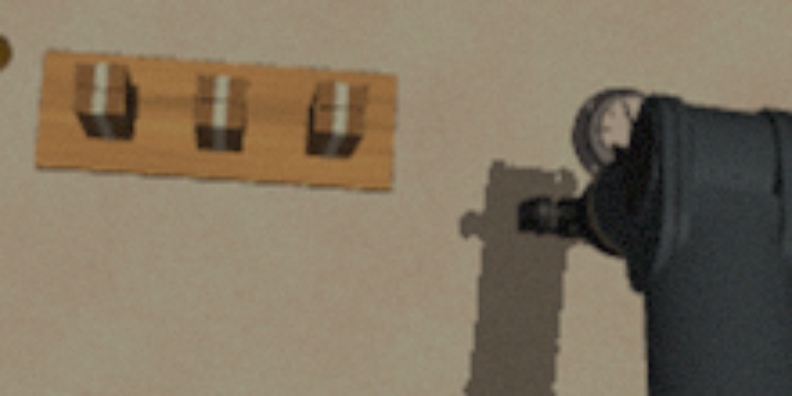

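All three cartons stand on the riser, at crop px (105,95), (220,105) and (340,115). The arm hides the counter, so I'll compute it from the first top frame.

```bash
python3 - <<'E'
from h import *
d=np.load("top0.npz"); W=d["W"]; p=d["p"]; z=W[...,2]; h=cv2.cvtColor(p,cv2.COLOR_BGR2HSV)
def circ(m,n):
    Q=(W[m][:,:2]*1000).astype(np.float32); c,r=cv2.minEnclosingCircle(Q); print(n,len(Q),np.round(c,1),round(r,1),Q.mean(0).round(1))
roi=np.zeros(z.shape,bool); roi[180:218,405:440]=1
for lo,hi in((.05,.062),(.053,.06),(.005,.06)):
    m=roi&(z>lo)&(z<hi); k=cv2.connectedComponentsWithStats(m.astype(np.uint8)); circ(m,(lo,hi))
roi[200:222,430:452]=1
m=roi&(z>.07); circ(m,"post")
E
```

```text
(0.05, 0.062) 228 [ 605.3 -398.1] 58.9 [ 614.6 -379.3]
(0.053, 0.06) 154 [ 619.1 -378.7] 38.4 [ 616.5 -378.9]
(0.005, 0.06) 732 [ 612.5 -377.1] 96.9 [ 608.  -372.8]
post 21 [ 547.2 -437.6] 8.8 [ 545.8 -437.4]
```

```bash
python3 - <<'E'
from h import *
goto([(.547,-.438,.20,None)])
E
```

```text
t 48.5 tcp [ 0.4817 -0.2643  0.2817] jaw 85.8 toolx [-1.    0.07] tiltz [-0.001 -0.002 -1.   ] j7 1.63 F [-0.75 -3.69 -0.07] T [-0.178  0.021 -0.039] g 1.003
(0.547, -0.438, 0.2, None) -> cm [ -7.8 -16.8   8.2] turn 0
```

Request:
servo_tool(
  increments=[1, -1, -2, 0, 8, 1, -2, -4, 1, 16, 1, -3, -6, 2, 24, 1, -4, -8, 3, 32, 1, -5, -10, 4, 40, 1, -6, -12, 5, 48, 1, -7, -14, 6, 56, 1, -7.8, -16, 7, 64, 1, -7.8, -16.8, 8, 72, 1, -7.8, -16.8, 8.2, 80],
)

```text
time_s: 49.5
tool_pos: [0.549, -0.4316, 0.1983]
eef_rot: [-2.105, -2.329, 0.001]
force: [-0.4, 1.1, -0.8]
grip_width: 1.002
```

Request:
servo_tool(
  increments=[1, 0, 0, 0, 8, 1, 0, 0, 0, 16, 1, 0, 0, 0, 24, 0.47, 0, 0, 0, 33.5, 0.47, 0, 0, 0, 33.5, 0.47, 0, 0, 0, 33.5, 0.47, 0, 0, 0, 33.5, 0.47, 0, 0, 0, 33.5, 0.47, 0, 0, 0, 33.5, 0.47, 0, 0, 0, 33.5],
)

```text
time_s: 50.5
tool_pos: [0.5498, -0.4306, 0.2003]
eef_rot: [-2.683, -1.635, -0.0]
force: [0.0, -0.5, -0.1]
grip_width: 0.471
```

```bash
python3 - <<'E'
from h import *
goto([(.547,-.438,.20,-27.7),(.547,-.438,.05,-27.7)])
st=env.observe(); f=env.grab_frame("wrist"); W=cloud(f,st); z=W[...,2]; R=Ro.from_rotvec(st["eef_rot"]).as_matrix()
cv2.imwrite("pics/w9.png",f["pixels"])
d=np.linalg.norm(W[...,:2]-np.array([.547,-.438]),axis=-1)
m=(z>.072)&(z<.095)&(d<.03); Q=W[m]; print("post",len(Q),np.nanmean(Q,0))
q=(Q-st["tool_pos"])@R; print("in tool cm",np.nanmean(q,0)*100, np.percentile(q[:,:2]*100,[2,98],axis=0))
E
```

```text
t 50.5 tcp [ 0.5498 -0.4306  0.2003] jaw -27.3 toolx [0.46 0.89] tiltz [ 0.  0. -1.] j7 0.06 F [ 0.01 -0.45 -0.06] T [-0.057  0.004  0.07 ] g 0.471
(0.547, -0.438, 0.2, -27.7) -> cm [-0.8  0.1  0. ] turn 0.4
(0.547, -0.438, 0.05, -27.7) -> cm [-0.  0. 15.] turn -0.0
post 351 [ 0.54767302 -0.43344063  0.08250641]
in tool cm [-0.34850201 -0.06431318 11.77805334] [[-1.1119185  -0.76216429]
 [ 0.25389659  0.64820735]]
```

View pics/w9.png

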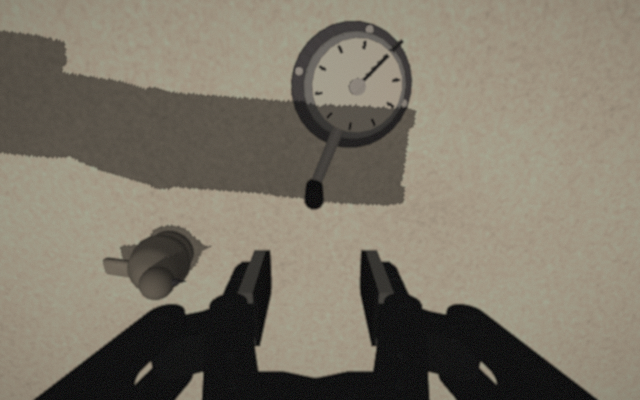

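The post is at (314,193), straight under the jaws. The dial's zero hand points to (390,50), and the bird is clear at (155,265). Descending astride the post.

Request:
servo_tool(
  increments=[0.47, -0.5, 0, 3, 0, 0.47, -0.5, 0, 6, 0, 0.47, -0.5, 0, 9, 0, 0.47, -0.5, 0, 11.5, 0, 0.47, -0.5, 0, 13, 0, 0.47, -0.5, 0, 14, 0, 0.47, -0.5, 0, 14.8, 0, 0.47, -0.5, 0, 14.8, 0, 0.47, -0.5, 0, 14.8, 0, 0.47, -0.5, 0, 14.8, 0],
)

```text
time_s: 51.55
tool_pos: [0.5481, -0.4354, 0.0534]
eef_rot: [2.682, 1.633, 0.001]
force: [0.1, -0.8, -0.3]
grip_width: 0.469
```

Request:
servo_tool(
  increments=[0.47, 0, 0.8, 0, 0, 0.47, 0, 1.2, 0, 0, 0.47, -0.2, 2, 0, 0, 0.47, -0.4, 2.9, 0, 0, 0.47, -0.6, 3.8, 0, 0, 0.47, -0.7, 4.7, 0, 0, 0.47, -0.6, 5.6, 0, 0, 0.47, -0.5, 6.4, 0, 0, 0.47, -0.3, 7, 0, 0, 0.47, -0.2, 7.5, 0, 0],
)

```text
time_s: 52.55
tool_pos: [0.6137, -0.4711, 0.0519]
eef_rot: [-2.682, -1.634, 0.0]
force: [-4.9, -1.0, -1.3]
grip_width: 0.47
```

```bash
python3 - <<'E'
from h import *
goto([])
E
```

```text
t 52.55 tcp [ 0.6137 -0.4711  0.0519] jaw -27.3 toolx [0.46 0.89] tiltz [-0.001  0.    -1.   ] j7 0.05 F [-4.86 -1.05 -1.29] T [-0.058  0.943  0.06 ] g 0.47
```

The spring pushes back with about 5 N. Easing on until the stop is felt.

Request:
servo_tool(
  increments=[0.47, 0.1, 0.2, 0, 0, 0.47, 0.1, 0.3, 0, 0, 0.47, 0.2, 0.4, 0, 0, 0.47, 0.2, 0.5, 0, 0, 0.47, 0.2, 0.6, 0, 0, 0.47, 0.3, 0.7, 0, 0, 0.47, 0.3, 0.8, 0, 0, 0.47, 0.3, 0.8, 0, 0, 0.47, 0.3, 0.8, 0, 0, 0.47, 0.3, 0.8, 0, 0],
)

```text
time_s: 53.55
tool_pos: [0.6204, -0.4716, 0.052]
eef_rot: [-2.681, -1.632, 0.003]
force: [-9.0, 2.4, 0.8]
grip_width: 0.467
```

Request:
servo_tool(
  increments=[0.47, 0, 0.1, 0, 0, 0.47, 0.1, 0.2, 0, 0, 0.47, 0.1, 0.3, 0, 0, 0.47, 0.1, 0.3, 0, 0, 0.47, 0.1, 0.3, 0, 0, 0.47, 0.1, 0.3, 0, 0, 0.47, 0.1, 0.3, 0, 0, 0.47, 0.1, 0.3, 0, 0, 0.47, 0.1, 0.3, 0, 0, 0.47, 0.1, 0.3, 0, 0],
)

```text
time_s: 54.55
tool_pos: [0.6211, -0.4717, 0.0517]
eef_rot: [-2.678, -1.63, 0.007]
force: [-17.9, 5.6, 5.3]
grip_width: 0.466
```

The stop is firm: 19 N and the tool barely advances. Returning so that the lever springs back.

Request:
servo_tool(
  increments=[0.47, -0.4, -1, 0, 0, 0.47, -0.7, -2.2, 0, 0, 0.47, -0.8, -3.4, 0, 0, 0.47, -0.9, -4.6, 0, 0, 0.47, -0.8, -5.8, 0, 0, 0.47, -0.5, -7, 0, 0, 0.47, -0.2, -8, 0, 0, 0.47, -0.2, -8.6, 0, 0, 0.47, -0.2, -8.6, 0, 0, 0.47, -0.2, -8.6, 0, 0],
)

```text
time_s: 55.55
tool_pos: [0.5486, -0.4355, 0.0528]
eef_rot: [2.682, 1.633, 0.002]
force: [0.5, -0.1, -0.4]
grip_width: 0.471
```

```bash
python3 - <<'E'
from h import *
goto([])
f=env.grab_frame("wrist"); cv2.imwrite("pics/w10.png",f["pixels"])
f=env.grab_frame("scene"); cv2.imwrite("pics/s10.png",cv2.resize(f["pixels"][140:210,160:250],None,fx=6,fy=6,interpolation=cv2.INTER_CUBIC))
E
```

```text
t 55.55 tcp [ 0.5486 -0.4355  0.0528] jaw -27.3 toolx [0.46 0.89] tiltz [ 0.002 -0.001 -1.   ] j7 0.04 F [ 0.51 -0.08 -0.36] T [0.026 0.003 0.033] g 0.471
```

View pics/w10.png

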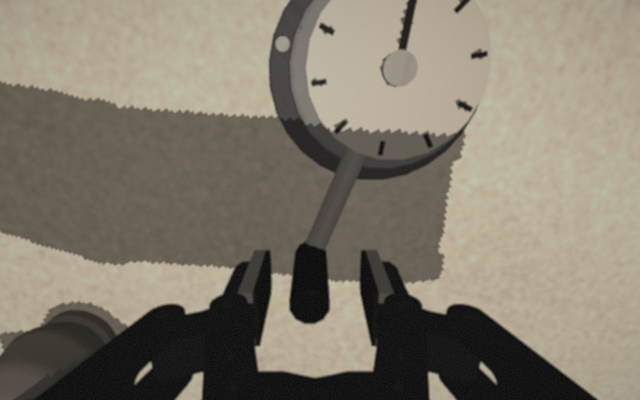

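The dial hand moved from upper right to nearly straight up (408,10), one tick, and the post is back at rest between the jaws at (310,285). Second swing, same path.

Request:
servo_tool(
  increments=[0.47, 0, 1.2, 0, 0, 0.47, -0.3, 2.4, 0, 0, 0.47, -0.6, 3.8, 0, 0, 0.47, -0.6, 5.2, 0, 0, 0.47, -0.4, 6.6, 0, 0, 0.47, -0.2, 7.5, 0, 0, 0.47, 0, 8, 0, 0, 0.47, 0.2, 8.4, 0, 0, 0.47, 0.2, 8.6, 0, 0, 0.47, 0.2, 8.6, 0, 0],
)

```text
time_s: 56.65
tool_pos: [0.6206, -0.4723, 0.0513]
eef_rot: [-2.679, -1.629, 0.009]
force: [-16.5, 2.5, 5.7]
grip_width: 0.471
```

Request:
servo_tool(
  increments=[0.47, 0, 0, 0, 0, 0.47, 0, 0, 0, 0, 0.47, 0, 0, 0, 0, 0.47, 0, 0, 0, 0, 0.47, 0, 0, 0, 0, 0.47, 0, 0, 0, 0, 0.47, 0, 0, 0, 0, 0.47, 0, 0, 0, 0, 0.47, 0, 0, 0, 0, 0.47, 0, 0, 0, 0],
)

```text
time_s: 57.65
tool_pos: [0.6206, -0.4723, 0.0514]
eef_rot: [-2.679, -1.629, 0.009]
force: [-14.2, 3.8, 4.4]
grip_width: 0.471
```

Request:
servo_tool(
  increments=[0.47, -0.4, -1, 0, 0, 0.47, -0.7, -2.2, 0, 0, 0.47, -0.8, -3.4, 0, 0, 0.47, -0.9, -4.6, 0, 0, 0.47, -0.8, -5.8, 0, 0, 0.47, -0.5, -7, 0, 0, 0.47, -0.2, -8, 0, 0, 0.47, -0.2, -8.6, 0, 0, 0.47, -0.2, -8.6, 0, 0, 0.47, -0.2, -8.6, 0, 0],
)

```text
time_s: 58.65
tool_pos: [0.5483, -0.4352, 0.0526]
eef_rot: [2.682, 1.634, 0.001]
force: [1.0, 0.3, -0.3]
grip_width: 0.471
```

```bash
python3 - <<'E'
from h import *
goto([])
f=env.grab_frame("wrist"); cv2.imwrite("pics/w11.png",f["pixels"][:200,250:520])
E
```

```text
t 58.65 tcp [ 0.5483 -0.4352  0.0526] jaw -27.3 toolx [0.46 0.89] tiltz [ 0.001 -0.    -1.   ] j7 0.04 F [ 0.96  0.29 -0.28] T [-0.03   0.007 -0.046] g 0.471
```

View pics/w11.png

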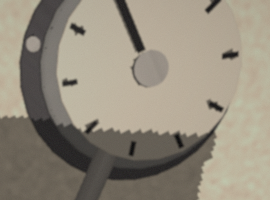

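The hand has gone on one more tick, now up-left at (125,10). Third and last swing, then rise clear.

Request:
servo_tool(
  increments=[0.47, 0, 1.2, 0, 0, 0.47, -0.3, 2.4, 0, 0, 0.47, -0.6, 3.8, 0, 0, 0.47, -0.6, 5.2, 0, 0, 0.47, -0.4, 6.6, 0, 0, 0.47, -0.2, 7.5, 0, 0, 0.47, 0, 8, 0, 0, 0.47, 0.2, 8.4, 0, 0, 0.47, 0.2, 8.6, 0, 0, 0.47, 0.2, 8.6, 0, 0],
)

```text
time_s: 59.7
tool_pos: [0.6207, -0.4723, 0.0513]
eef_rot: [-2.679, -1.629, 0.009]
force: [-16.5, 3.8, 5.2]
grip_width: 0.472
```

Request:
servo_tool(
  increments=[0.47, 0, 0, 0, 0, 0.47, 0, 0, 0, 0, 0.47, 0, 0, 0, 0, 0.47, 0, 0, 0, 0, 0.47, 0, 0, 0, 0, 0.47, 0, 0, 0, 0, 0.47, 0, 0, 0, 0, 0.47, 0, 0, 0, 0, 0.47, 0, 0, 0, 0, 0.47, 0, 0, 0, 0],
)

```text
time_s: 60.7
tool_pos: [0.6206, -0.4723, 0.0514]
eef_rot: [-2.679, -1.629, 0.009]
force: [-16.1, 2.8, 4.6]
grip_width: 0.467
```

Request:
servo_tool(
  increments=[0.47, -0.4, -1, 0, 0, 0.47, -0.7, -2.2, 0, 0, 0.47, -0.8, -3.4, 0, 0, 0.47, -0.9, -4.6, 0, 0, 0.47, -0.8, -5.8, 0, 0, 0.47, -0.5, -7, 0, 0, 0.47, -0.2, -8, 0, 0, 0.47, -0.2, -8.6, 0, 0, 0.47, -0.2, -8.6, 0, 0, 0.47, -0.2, -8.6, 0, 0],
)

```text
time_s: 61.7
tool_pos: [0.5483, -0.4352, 0.0526]
eef_rot: [2.682, 1.634, 0.001]
force: [-0.0, -0.5, -0.5]
grip_width: 0.476
```

Request:
servo_tool(
  increments=[0.47, 0, 0, -2, 0, 0.47, 0, 0, -5, 0, 0.47, 0, 0, -8, 0, 0.47, 0, 0, -11, 0, 0.47, 0, 0, -14, 0, 0.47, 0, 0, -15, 0, 0.47, 0, 0, -15, 0, 0.47, 0, 0, -15, 0, 0.47, 0, 0, -15, 0, 0.47, 0, 0, -15, 0],
)

```text
time_s: 62.7
tool_pos: [0.5472, -0.4346, 0.2007]
eef_rot: [-2.681, -1.633, 0.001]
force: [0.2, -0.8, 0.1]
grip_width: 0.468
```

```bash
python3 - <<'E'
from h import *
goto([])
f=env.grab_frame("wrist"); a=f["pixels"][0:220,250:450]; b=cv2.imread("pics/w9.png")[0:220,250:450]
cv2.imwrite("pics/w12.png",cv2.resize(np.hstack([b,a]),None,fx=2,fy=2))
boxes(.15,.22,roi=(130,290,215,400))
d=np.load("top0.npz")["W"]; W=cloud(env.grab_frame("top"))
f=env.grab_frame("scene"); d0=np.load("scene0.npz")["W"]; W=cloud(f)
for n,r in dict(mug=(195,250,465,510),bell=(245,285,380,405),bird=(118,146,212,245)).items():
    s=np.s_[r[0]:r[1],r[2]:r[3]]
    for A in(d0,W):
        Q=A[s].reshape(-1,3); Q=Q[Q[:,2]>.03]; print(n,len(Q),np.nanmean(Q,0).round(3))
E
```

```text
t 62.7 tcp [ 0.5472 -0.4346  0.2007] jaw -27.3 toolx [0.46 0.89] tiltz [-0.002  0.001 -1.   ] j7 0.07 F [ 0.15 -0.76  0.09] T [ 0.021 -0.046  0.01 ] g 0.468
brown [278. 185.] ctr [630.  186.8] size [49.8 51.1] ang -2.9 z 0.19
brown [311. 188.] ctr [616.8  68.8] size [49.8 50.6] ang -0.9 z 0.191
brown [344. 190.] ctr [611.5 -49.9] size [49.6 50.7] ang -3.9 z 0.191
mug 859 [0.436 0.535 0.064]
mug 865 [0.436 0.535 0.064]
bell 110 [0.711 0.331 0.055]
bell 112 [0.712 0.331 0.055]
bird 199 [ 0.381 -0.428  0.052]
bird 201 [ 0.381 -0.429  0.052]
```

View pics/w12.png

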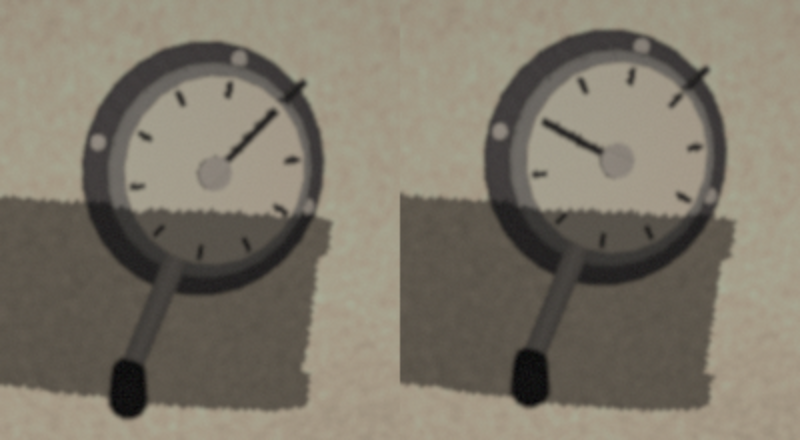

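Before (left) the hand was on the fixed mark at (275,112). After (right) it points at (545,122), three ticks counter-clockwise, and the lever is at rest. Handing in.

```bash
python3 -c "
from workcell import env
print(env.job_done())"
```

```text
the job is handed in; nothing more can be done
None
```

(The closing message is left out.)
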